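# Open the folding rest, lay its board and set the tins on it

### The arm

A 7-joint arm with a two-finger parallel gripper is mounted at the origin on the work surface. World frame = base frame: x ahead of the robot, y to its left, z up, the work surface at z = 0. Lengths are in mm, angles in rad, forces in N, time in s.
With the tool pointing down it reaches from about 400 to 900 mm from the base axis. Payload 5.5 kg.
Tool frame: the origin (TCP) lies midway between the tips of the shut fingers; the grasp point (between the pads) lies 19 mm behind it; z points along the fingers, y is the line along which they close (so a half turn about z gives the same grasp; the last joint's range is limited). The gripper opens to 85 mm and grips with 20 to 120 N. Pads are 22 mm wide; open, the fingers measure 114 mm over their backs; the gripper's body (76 mm by 85 mm) begins 54 mm behind the grasp point. The pads swing forward as they close: fully open they stand 13 mm farther back than shut.
Start: joints at [-0.851, 0.501, -0.427, 1.55, 0.221, 1.138, -0.21], TCP at [286.665, 583.372, 231.31] pointing down, gripper open.
Joint ranges: [-2.88, 2.88], [-0.31, 2.03], [-1.54, 1.56], [0.2, 2.42], [-1.41, 4.55], [0.19, 2.02], [-2.57, 2.57]. Speed limits (rad/s): [2.57, 2.57, 3.14, 3.14, 3.14, 3.14, 3.14].

### API

Orientations are given as a rotation vector (axis times angle).
In Python, from bench import sensors, imaging, job gives the robot as it stands. The module is installed in compiled form; this text tells all that it offers.
- The arm moves only by the tool arm_command, never from a script. Its argument "targets" is a list of rows, each an object of numbers: "claw": the finger opening in cm, from 0 to 8.54; "tx", "ty", "tz": the shift along the tool's x, y, z in cm; "rx", "ry", "rz": the turn, a rotation vector about the tool's x, y, z in degrees. A call has 1 to 10 rows; each row is the pose to reach, as a shift and turn from the pose commanded when the call began, along the tool's axes at that moment; what a row does not reach only later rows make up. A row lasts 1/12 s, in which the tool goes at most 41.7 mm and 7.16 degrees, less where a joint would pass 70% of its speed; a pose out of reach is approached as far as the arm can. A call with a gripper value outside its range is refused whole. The fingers move at their own pace and stop on an object; the grip force is fixed at half the most. Time passes only in rows, so rows that repeat a pose let the fingers close. It gives the time, the measured TCP pose, the force, the opening and the grip force at its end, in the units of the state.
- sensors.get_state(): the state, without advancing time (a new reading comes with each control period).
- imaging.get_image(name): name is "side" or "top" or "wrist"; returns a dict with "image" (400x640x3 uint8, blue, green, red), "K" (3x3 intrinsics, pixels), "pose" (4x4, takes a point from camera to world coordinates). Camera axes: x right, y up, looking along -z (the intrinsics and any distortion apply to the point x, -y, -z); pixel columns grow to the right and rows downward; lengths in mm; the calibration is good to about 2 mm. The wrist camera is an equidistant fisheye: a pixel r from the principal point sees the ray r / f radians off the axis. A picture is of the moment at which its call begins. There is no depth.
- job.close_job(): hands the job in; it is judged then, once.
Trained networks look in the newest picture that a camera, given by its name, has taken for a name from the list of things; names that differ only in an ending like _2 or _b are one class to them, and where a whole thing is asked for, a point or a joint stands for the part that bears it (a point fixed in the world has none). Each returns a list of dicts, best first, with "p" (0 to 1); they miss things now and then, are a little off and sometimes report something else, mostly with a low value. They report only what shows in the picture. A call takes as long as a camera call. They do not tell look-alikes from the thing itself.
- imaging.look_for(camera, name): "bbox" ([left, top, right, bottom] in pixels, round what is visible of it).
- imaging.spot_point(camera, name): "location" ([row, column] in pixels: a listed point, or the origin of a listed thing).
The state is a dict: "time": time; "q": joint angles; "joint_vel": joint speeds; "joint_torque": joint torques, N m; "eef_pos": TCP position; "eef_rot": TCP orientation; "ft_force": force on the tool from outside, world axes, zero at the start; "moment": the same for the moment, N m; "width": finger opening in mm; "gripper_force": force on a finger pad.
Only numpy, scipy, OpenCV 4.12 (cv2) and the standard library are available. Lean on these libraries where they do the work, as an engineer would, in place of code of your own. Each camera call takes 0.05 s, during which the arm holds its last target. There are 200 camera calls.

### The job

Set up the folding bench rest and load it: swing both of its folded arms out towards you until each clicks home at its end stop, then lay the plywood board flat across the two arms so that it reaches past both. Then stand every one of the small round tins upright on the board, in a row along its middle, and leave the steel disc and the metal cone that stand among them where they are.

Things in the scene. Friction and masses are not known exactly. Their poses are not given: they have to be found in the camera images.
- brace_left (a joint): swing angle of the left steel arm (on the +y post), vertical hinge. 0: folded along the frame's -y (inward, over the cross-beam); grows clockwise from above; at its stop, 1.57, it points along the frame's -x. Turns freely, stays put; a spring plunger resists from 1.28 to 1.44, by about 2 N at the knob, then past 1.46 the arm snaps to the stop and is held; 1.50 or more is seated
- left_hinge (a point): the left arm's hinge axis, level with the arm's top face. Arm: flat bar 26 mm wide, 18 mm thick, 184 mm long, its level top 118 mm above the table; round hub of radius 34 mm at the hinge, same top
- left_rest (a point): middle of the left arm's resting length, on its top face, 90 mm out from the hinge. Clear flat top runs from the hinge to the knob, 162 mm out
- left_knob (a point): top of the left arm's upright black knob: a round pin 16 mm in diameter standing 42 mm above the arm's top face, 170 mm out from the hinge (top 160 mm above the table), good to pinch from above or push
- brace_right (a joint): swing angle of the right steel arm (on the -y post), vertical hinge. 0: folded along the frame's -y (outward, past the frame's end); grows clockwise from above; at its stop, 1.57, it points along the frame's -x. Turns freely, stays put; a spring plunger resists from 1.28 to 1.44, by about 2 N at the knob, then past 1.46 the arm snaps to the stop and is held; 1.50 or more is seated
- right_hinge (a point): the right arm's hinge axis, level with the arm's top face. Arm: flat bar 26 mm wide, 18 mm thick, 184 mm long, its level top 118 mm above the table; round hub of radius 34 mm at the hinge, same top
- right_rest (a point): middle of the right arm's resting length, on its top face, 90 mm out from the hinge. Clear flat top runs from the hinge to the knob, 162 mm out
- right_knob (a point): top of the right arm's upright black knob: a round pin 16 mm in diameter standing 42 mm above the arm's top face, 170 mm out from the hinge (top 160 mm above the table), good to pinch from above or push
- frame: the folding rest's fixed frame, bolted to the bench: two grey posts 36 mm square, 200 mm apart along its y, 100 mm high with feet 90 x 60 mm, joined by a cross-beam (top at 80 mm). Origin on the table midway between the posts; x points away from the robot (to within 0.12 rad), y to the robot's left. A spring plunger sits behind each hub
- board: bare plywood board 360 x 64 x 22 mm, about 0.35 kg, lying flat on the bench at the start. Origin at the centre of its underside, x along its length, y across its width, z up
- tin1: plain closed round sheet-metal tin, 54 mm in diameter, 60 mm tall, about 0.16 kg, flat ends, standing on the bench at the start; three to five of these identical tins are present (None if absent). Origin at the centre of its underside, z up its axis
- tin2: plain closed round sheet-metal tin, 54 mm in diameter, 60 mm tall, about 0.16 kg, flat ends, standing on the bench at the start; three to five of these identical tins are present (None if absent). Origin at the centre of its underside, z up its axis
- tin3: plain closed round sheet-metal tin, 54 mm in diameter, 60 mm tall, about 0.16 kg, flat ends, standing on the bench at the start; three to five of these identical tins are present (None if absent). Origin at the centre of its underside, z up its axis
- tin4: plain closed round sheet-metal tin, 54 mm in diameter, 60 mm tall, about 0.16 kg, flat ends, standing on the bench at the start; three to five of these identical tins are present (None if absent). Origin at the centre of its underside, z up its axis
- tin5: plain closed round sheet-metal tin, 54 mm in diameter, 60 mm tall, about 0.16 kg, flat ends, standing on the bench at the start; three to five of these identical tins are present (None if absent). Origin at the centre of its underside, z up its axis
- puck: dark solid steel disc, 76 mm in diameter, 30 mm high, among the tins; not part of the job. Origin at its underside
- funnel: sheet-metal cone, 80 mm across the foot, 75 mm high, among the tins; not part of the job. Origin at its underside
Mind the look-alikes: they are no part of the job. What is shaped like the tin3 but yellow is not meant.

How it is judged:
By the outcome, as a careful person would: the job done as asked, in the order asked, and still so for the second after the job is handed in, with the robot touching nothing.
Of tin1, tin2, tin3, tin4, tin5 only 3 to 5 are there at a start; the rules pass over those that are not, and their reading is None.
At some moment in a run one of board may be knocked a few centimetres aside while the robot is not near it.
Once in a run the grip may slacken for a moment while it holds something.
It also fails if it takes over 210 s, if anything falls off the work surface, if the arm or the gripper's body presses on something with over 40 N, if the wrist force passes 120 N, or if a joint passes its speed limit or range.

## Working session

There is one attempt and no reset: what is moved stays moved. The work goes in short steps, Python scripts to look and compute and a tool call to move; the robot and the scene stay as the last step left them, time stands still between calls to the robot, and variables do not carry over. Pictures are saved under pics/ and viewed, at most 14 in all, crops included, and the job is handed in when it is done.

Besides the shell and the picture viewer there is one more tool, called as a command line: name --argument value ..., lists and objects as JSON in quotes. arm_command: Moves the arm, as the interface text tells. Its arguments: {"type":"object","properties":{"targets":{"type":"array","items":{"type":"object","properties":{"claw":{"type":"number"},"tx":{"type":"number"},"ty":{"type":"number"},"tz":{"type":"number"},"rx":{"type":"number"},"ry":{"type":"number"},"rz":{"type":"number"}}}}},"required":["targets"]}

```bash
mkdir -p pics; cat > h.py <<'E'
import numpy as np, cv2
from bench import sensors, imaging, job
from scipy.spatial.transform import Rotation as R
def img(n,save=None):
    d=imaging.get_image(n)
    if save: cv2.imwrite('pics/'+save,d['image'])
    return d
def ray(d,rc,fish=False):
    r,c=rc;K=np.array(d['K']);P=np.array(d['pose'])
    x=(c-K[0,2])/K[0,0];y=(r-K[1,2])/K[1,1]
    if fish:
        t=np.hypot(x,y);s=np.sin(t)/max(t,1e-9);v=np.array([x*s,-y*s,-np.cos(t)])
    else: v=np.array([x,-y,-1.])
    return P[:3,3],P[:3,:3]@v
def onz(d,rc,z,fish=False):
    o,v=ray(d,rc,fish);return o+v*(z-o[2])/v[2]
def proj(d,p):
    K=np.array(d['K']);P=np.array(d['pose']);v=P[:3,:3].T@(np.array(p)-P[:3,3])
    return [K[1,1]*(-v[1])/(-v[2])+K[1,2],K[0,0]*v[0]/(-v[2])+K[0,2]]
E
python3 - <<'E'
from h import *
s=sensors.get_state();print(s)
for c in('top','side'):
    d=img(c,c+'0.png');print(c,d['K'],np.round(d['pose'],3).tolist())
    for n,z in(('left_hinge',118),('right_hinge',118),('left_knob',160),('right_knob',160),('board',0),('tin1',0),('puck',0),('funnel',0),('frame',0)):
        for o in imaging.spot_point(c,n)[:7]:
            print(n,np.round(o['location']),round(o['p'],2),np.round(onz(d,o['location'],z)))
E
```

```text
{'time': 0.0, 'q': array([-0.85079848,  0.50186619, -0.42677212,  1.55147305,  0.22081166,
        1.13833076, -0.21029409]), 'joint_vel': array([ 0.00012709,  0.00059004,  0.0008687 , -0.0002817 ,  0.00278336,
       -0.00071665,  0.0010444 ]), 'joint_torque': array([ 1.38947453e-03, -5.69499135e+01, -5.81492633e+00, -2.80934501e+01,
        1.07534727e-02,  1.20899139e-02,  9.08146774e-06]), 'eef_pos': array([286.43758635, 582.68279405, 230.2365982 ]), 'eef_rot': array([-0.71111909, -3.05953818,  0.00307124]), 'ft_force': array([-0.20982937, -0.50573529,  0.30570698]), 'moment': array([-0.01487546, -0.02328224,  0.02889842]), 'gripper_force': 0.0, 'width': 85.38898981809734}
top [[406.9607737    0.         322.97413757]
 [  0.         406.9607737  203.48178902]
 [  0.           0.           1.        ]] [[0.016, 0.992, -0.122, 347.778], [-1.0, 0.019, 0.018, -46.763], [0.02, 0.122, 0.992, 1126.993], [0.0, 0.0, 0.0, 1.0]]
left_hinge [121. 195.] 0.92 [678. 265. 118.]
right_hinge [116. 277.] 0.67 [694.  56. 118.]
left_knob [115. 260.] 0.91 [683.  93. 160.]
right_knob [126. 339.] 0.68 [
[... 853 characters left out ...]
670. -43. 118.]
right_hinge [165. 394.] 0.58 [698.  75. 118.]
left_knob [148. 386.] 0.66 [676.  94. 160.]
right_knob [131. 376.] 0.72 [660. 181. 160.]
right_knob [194. 396.] 0.65 [668. -98. 160.]
right_knob [307. 313.] 0.47 [ 473. -395.  160.]
board [252. 336.] 0.83 [ 533. -121.   -0.]
tin1 [359. 293.] 0.98 [ 431. -401.    0.]
tin1 [324. 203.] 0.97 [ 244. -316.    0.]
tin1 [305. 256.] 0.89 [ 350. -272.    0.]
tin1 [305. 419.] 0.89 [ 704. -285.    0.]
tin1 [350. 238.] 0.82 [ 322. -377.    0.]
tin1 [355. 363.] 0.78 [ 569. -397.    0.]
tin1 [154. 270.] 0.72 [347. 313.   0.]
puck [301. 362.] 0.83 [ 582. -270.    0.]
funnel [176. 277.] 0.97 [375. 195.   0.]
frame [181. 381.] 0.92 [687. 158.   0.]
```

View pics/top0.png

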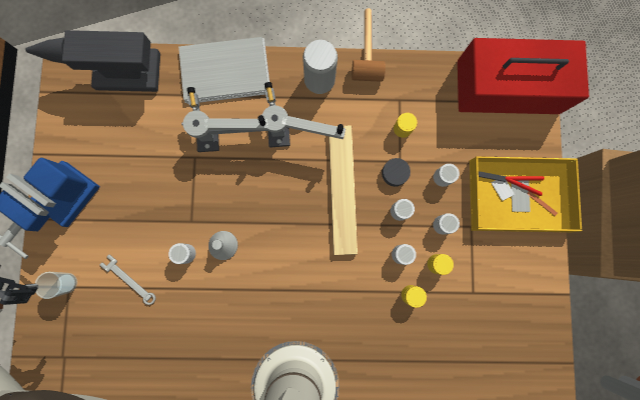

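View pics/side0.png

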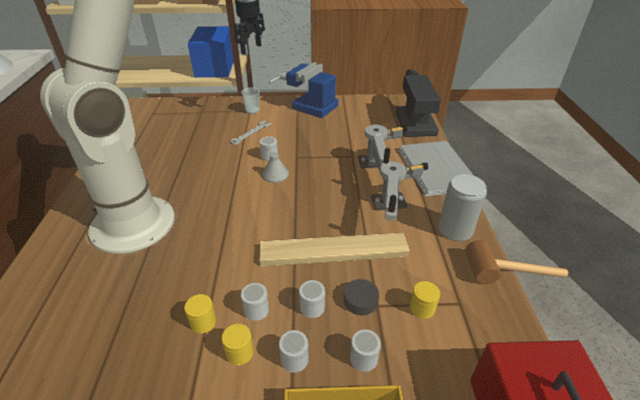

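The top view shows five grey tins at (col,row) (181,254), (448,175), (403,209), (448,224) and (404,254). Possible mix-ups: yellow tins (406,124), (443,264), (415,297), big grey can (320,65), glass (55,285), puck (397,172) and funnel (223,244). I choose the five grey ones. The arms' hubs are at (195,122) and (275,119), and the board at (343,190). Next, one close crop to check this.

```bash
cat >> h.py <<'E'
def tri(pairs):
    A=np.zeros((3,3));b=np.zeros(3)
    for d,rc in pairs:
        o,v=ray(d,rc);v/=np.linalg.norm(v);M=np.eye(3)-np.outer(v,v);A+=M;b+=M@o
    return np.linalg.solve(A,b)
def yaw(s):
    M=R.from_rotvec(s['eef_rot']).as_matrix();return np.degrees(np.arctan2(M[1,0],M[0,0]))
def delta(x,y,z,th,s=None):
    s=s or sensors.get_state();M=R.from_rotvec(s['eef_rot']).as_matrix()
    t=M.T@(np.array([x,y,z])-s['eef_pos'])/10
    a=np.radians(th);G=np.array([[np.cos(a),np.sin(a),0],[np.sin(a),-np.cos(a),0],[0,0,-1]])
    r=np.degrees(R.from_matrix(M.T@G).as_rotvec())
    print(f'tx {t[0]:.2f} ty {t[1]:.2f} tz {t[2]:.2f} rx {r[0]:.1f} ry {r[1]:.1f} rz {r[2]:.1f}')
E
python3 - <<'E'
from h import *
a=cv2.imread('pics/top0.png')
u=cv2.resize(a[80:150,170:360],None,fx=4,fy=4,interpolation=cv2.INTER_CUBIC)
v=cv2.resize(a[155:275,380:475],None,fx=2.6,fy=2.6,interpolation=cv2.INTER_CUBIC)
w=cv2.resize(a[225:275,160:250],None,fx=3,fy=3,interpolation=cv2.INTER_CUBIC)
o=np.zeros((600,800,3),np.uint8)
o[:280,:760]=u;o[285:285+v.shape[0],:v.shape[1]]=v;o[285:285+w.shape[0],300:300+w.shape[1]]=w
cv2.imwrite('pics/crop.png',o)
# tins by both: top-face circle
d=imaging.get_image('top');e=imaging.get_image('side')
for n in('left_hinge','right_hinge','left_knob','right_knob','left_rest','right_rest'):
    print(n,[(np.round(q['location'],1).tolist(),round(q['p'],2)) for q in imaging.spot_point('side',n)])
print(imaging.look_for('top','board'))
E
```

```text
left_hinge [([133.7, 374.9], 0.63)]
right_hinge [([166.2, 390.6], 0.77)]
left_knob [([149.2, 388.5], 0.65), ([358.8, 293.2], 0.63)]
right_knob [([196.9, 395.3], 0.63)]
left_rest [([148.3, 381.7], 0.91), ([358.5, 293.5], 0.73), ([306.3, 256.0], 0.68), ([187.7, 390.4], 0.39)]
right_rest [([189.4, 388.5], 0.68)]
[{'bbox': [328.8, 125.8, 357.3, 254.4], 'p': 0.63}]
```

View pics/crop.png

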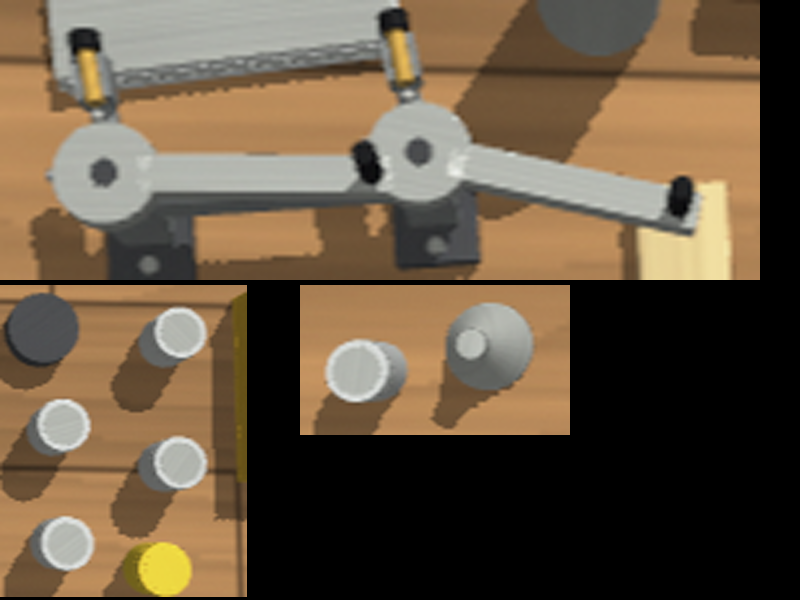

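```bash
python3 - <<'E'
from h import *
d=img('top')
for n,z,rc in(('LH',118,(123,195.75)),('RH',118,(117.75,274.5)),('LK',159,(117.2,260.7)),('RK',159,(125.9,340.6)),
 ('t1',60,(173.5,449.2)),('t2',60,(209.2,404.6)),('t3',60,(223.5,449.2)),('t4',60,(254.2,405.8)),('t5',60,(253.7,179.3)),('b1',22,(126,329.5)),('b2',22,(125,352)),('b3',22,(253,357)),('b4',22,(254,333))):
    print(n,np.round(onz(d,rc,z),1))
print(yaw(sensors.get_state()))
E
```

```text
LH [671.9 262.4 118. ]
RH [690.3  63.  118. ]
LK [677.   92.4 159. ]
RK [ 659.4 -104.   159. ]
t1 [ 566.2 -402.9   60. ]
t2 [ 467.6 -282.    60. ]
t3 [ 431.8 -400.    60. ]
t4 [ 349.4 -284.2   60. ]
t5 [341.1 303.6  60. ]
b1 [702.5 -81.   22. ]
b2 [ 706.9 -144.1   22. ]
b3 [ 350.5 -160.4   22. ]
b4 [346.8 -95.6  22. ]
153.82713456525448
```

```bash
python3 -c "
from h import *
delta(677,92,235,91.7)"
```

```text
tx -56.70 ty -26.88 tz -0.37 rx 0.0 ry -0.0 rz 62.1
```

arm_command --targets '[{"tx": -56.7,"ty": -26.9,"tz": -0.4,"rz": 62,"claw": 3.5},{"tx": -56.7,"ty": -26.9,"tz": -0.4,"rz": 62,"claw": 3.5},{"tx": -56.7,"ty": -26.9,"tz": -0.4,"rz": 62,"claw": 3.5},{"tx": -56.7,"ty": -26.9,"tz": -0.4,"rz": 62,"claw": 3.5},{"tx": -56.7,"ty": -26.9,"tz": -0.4,"rz": 62,"claw": 3.5},{"tx": -56.7,"ty": -26.9,"tz": -0.4,"rz": 62,"claw": 3.5},{"tx": -56.7,"ty": -26.9,"tz": -0.4,"rz": 62,"claw": 3.5},{"tx": -56.7,"ty": -26.9,"tz": -0.4,"rz": 62,"claw": 3.5},{"tx": -56.7,"ty": -26.9,"tz": -0.4,"rz": 62,"claw": 3.5},{"tx": -56.7,"ty": -26.9,"tz": -0.4,"rz": 62,"claw": 3.5}]'

```text
schema error: expected keys claw, tx, ty, tz, rx, ry, rz
```

```bash
python3 -c "
from h import *
delta(677,92,235,91.7);s=sensors.get_state();print(s['eef_pos'],s['q'],s['time'])"
```

```text
tx -56.70 ty -26.88 tz -0.37 rx 0.0 ry -0.0 rz 62.1
[286.67727975 583.36140438 231.30937782] [-0.85079886  0.50088563 -0.42697942  1.55041795  0.22080778  1.13828904
 -0.21032303] 1.5
```

arm_command --targets '[{"tx": -56.7,"ty": -26.9,"tz": -0.4,"rx": 0,"ry": 0,"rz": 62,"claw": 3.5},{"tx": -56.7,"ty": -26.9,"tz": -0.4,"rx": 0,"ry": 0,"rz": 62,"claw": 3.5},{"tx": -56.7,"ty": -26.9,"tz": -0.4,"rx": 0,"ry": 0,"rz": 62,"claw": 3.5},{"tx": -56.7,"ty": -26.9,"tz": -0.4,"rx": 0,"ry": 0,"rz": 62,"claw": 3.5},{"tx": -56.7,"ty": -26.9,"tz": -0.4,"rx": 0,"ry": 0,"rz": 62,"claw": 3.5},{"tx": -56.7,"ty": -26.9,"tz": -0.4,"rx": 0,"ry": 0,"rz": 62,"claw": 3.5},{"tx": -56.7,"ty": -26.9,"tz": -0.4,"rx": 0,"ry": 0,"rz": 62,"claw": 3.5},{"tx": -56.7,"ty": -26.9,"tz": -0.4,"rx": 0,"ry": 0,"rz": 62,"claw": 3.5},{"tx": -56.7,"ty": -26.9,"tz": -0.4,"rx": 0,"ry": 0,"rz": 62,"claw": 3.5},{"tx": -56.7,"ty": -26.9,"tz": -0.4,"rx": 0,"ry": 0,"rz": 62,"claw": 3.5}]'

```text
time: 2.33
eef_pos: [546.8, 255.5, 234.4]
eef_rot: [2.19, 2.252, 0.001]
ft_force: [0.7, 0.4, 1.2]
width: 35.1
gripper_force: 0.0
```

```bash
python3 -c "
from h import *
delta(677,92,235,91.7);s=sensors.get_state();print(s['eef_pos'],s['q'],s['time'])"
```

```text
tx -16.70 ty 12.57 tz -0.06 rx 0.0 ry -0.0 rz -0.1
[546.76747651 255.47655778 234.3689582 ] [-0.40770964  0.38306658 -0.09533473  1.67983911  0.04045477  1.07982899
 -0.48751867] 2.3333
```

arm_command --targets '[{"tx": -16.7,"ty": 12.6,"tz": 0,"rx": 0,"ry": 0,"rz": 0,"claw": 3.5},{"tx": -16.7,"ty": 12.6,"tz": 0,"rx": 0,"ry": 0,"rz": 0,"claw": 3.5},{"tx": -16.7,"ty": 12.6,"tz": 0,"rx": 0,"ry": 0,"rz": 0,"claw": 3.5},{"tx": -16.7,"ty": 12.6,"tz": 0,"rx": 0,"ry": 0,"rz": 0,"claw": 3.5},{"tx": -16.7,"ty": 12.6,"tz": 0,"rx": 0,"ry": 0,"rz": 0,"claw": 3.5},{"tx": -16.7,"ty": 12.6,"tz": 0,"rx": 0,"ry": 0,"rz": 0,"claw": 3.5},{"tx": -16.7,"ty": 12.6,"tz": 0,"rx": 0,"ry": 0,"rz": 0,"claw": 3.5},{"tx": -16.7,"ty": 12.6,"tz": 0,"rx": 0,"ry": 0,"rz": 0,"claw": 3.5}]'

```text
time: 3.0
eef_pos: [676.7, 94.5, 233.5]
eef_rot: [-2.185, -2.255, 0.0]
ft_force: [-1.2, 0.8, 0.6]
width: 34.9
gripper_force: 0.0
```

```bash
python3 - <<'E'
from h import *
s=sensors.get_state();print(s['eef_pos'],yaw(s))
d=img('wrist','w1.png')
for n,z in(('left_knob',160),('right_knob',160),('left_hinge',118),('right_hinge',118)):
    for q in imaging.spot_point('wrist',n)[:3]:print(n,np.round(q['location']),round(q['p'],2),np.round(onz(d,q['location'],z,True),1))
E
```

```text
[676.69075332  94.46426016 233.49099233] 91.80034270748973
left_knob [211. 320.] 0.85 [678.   93.5 160. ]
right_hinge [225. 333.] 0.88 [690.7  66.3 118. ]
```

View pics/w1.png

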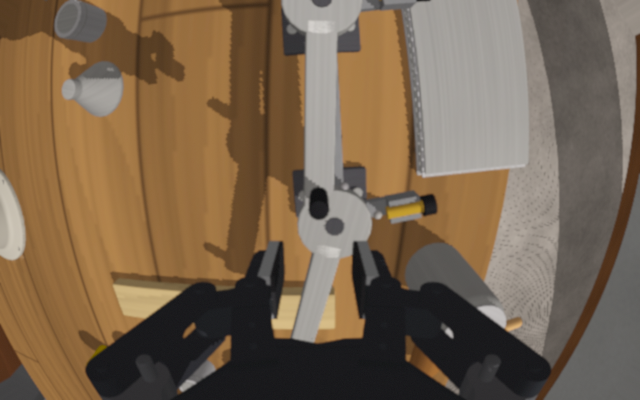

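The wrist view shows the left knob at (319,211), which puts it at about (678,93), centred under the fingers. I'll descend and use the open fingers as a cage.

arm_command --targets '[{"tx": -0.1,"ty": 0.1,"tz": 3.5,"rx": 0,"ry": 0,"rz": 0,"claw": 3.5},{"tx": -0.1,"ty": 0.1,"tz": 7,"rx": 0,"ry": 0,"rz": 0,"claw": 3.5},{"tx": -0.1,"ty": 0.1,"tz": 9,"rx": 0,"ry": 0,"rz": 0,"claw": 3.5},{"tx": -0.1,"ty": 0.1,"tz": 10.5,"rx": 0,"ry": 0,"rz": 0,"claw": 3.5},{"tx": -0.1,"ty": 0.1,"tz": 10.5,"rx": 0,"ry": 0,"rz": 0,"claw": 3.5}]'

```text
time: 3.67
eef_pos: [674.7, 93.9, 124.7]
eef_rot: [-2.181, -2.255, 0.009]
ft_force: [-0.8, -0.7, -1.3]
width: 35.3
gripper_force: 0.0
```

```bash
cat >> h.py <<'E'
def sweep(H,aa,z=128,r=170):
    s=sensors.get_state();print(s['eef_pos'],s['ft_force'],s['q'][6])
    for a in aa:
        b=np.radians(a);delta(H[0]+r*np.cos(b),H[1]+r*np.sin(b),z,a+180,s)
E
python3 -c "
from h import *
sweep((672,262.4),-88.1-np.linspace(0,48,10)[1:])"
```

```text
[674.6889863   93.8941093  124.74266462] [-0.81001478 -0.66025511 -1.3489997 ] -0.1599500579923074
tx -0.08 ty -1.29 tz -0.32 rx -0.4 ry 0.1 rz 5.4
tx 0.15 ty -2.86 tz -0.31 rx -0.4 ry 0.1 rz 10.7
tx 0.51 ty -4.40 tz -0.29 rx -0.4 ry 0.1 rz 16.0
tx 1.02 ty -5.90 tz -0.28 rx -0.4 ry 0.1 rz 21.4
tx 1.66 ty -7.34 tz -0.27 rx -0.4 ry 0.1 rz 26.7
tx 2.44 ty -8.72 tz -0.26 rx -0.4 ry 0.2 rz 32.0
tx 3.34 ty -10.02 tz -0.26 rx -0.4 ry 0.2 rz 37.4
tx 4.36 ty -11.23 tz -0.25 rx -0.4 ry 0.2 rz 42.7
tx 5.48 ty -12.34 tz -0.24 rx -0.4 ry 0.2 rz 48.0
```

arm_command --targets '[{"tx": 0,"ty": -1.5,"tz": 0,"rx": 0,"ry": 0,"rz": 5.4,"claw": 3.5},{"tx": 0.2,"ty": -3.1,"tz": 0,"rx": 0,"ry": 0,"rz": 10.7,"claw": 3.5},{"tx": 0.5,"ty": -4.6,"tz": 0,"rx": 0,"ry": 0,"rz": 16,"claw": 3.5},{"tx": 1.0,"ty": -6.1,"tz": 0,"rx": 0,"ry": 0,"rz": 21.4,"claw": 3.5},{"tx": 1.7,"ty": -7.5,"tz": 0,"rx": 0,"ry": 0,"rz": 26.7,"claw": 3.5},{"tx": 2.4,"ty": -8.9,"tz": 0,"rx": 0,"ry": 0,"rz": 32,"claw": 3.5},{"tx": 3.3,"ty": -10.2,"tz": 0,"rx": 0,"ry": 0,"rz": 37.4,"claw": 3.5},{"tx": 4.4,"ty": -11.4,"tz": 0,"rx": 0,"ry": 0,"rz": 42.7,"claw": 3.5},{"tx": 5.5,"ty": -12.5,"tz": 0,"rx": 0,"ry": 0,"rz": 48,"claw": 3.5}]'

```text
time: 4.42
eef_pos: [551.4, 145.3, 130.8]
eef_rot: [-2.917, -1.167, -0.004]
ft_force: [0.5, 0.1, -0.1]
width: 35.1
gripper_force: 0.2
```

```bash
python3 -c "
from h import *
sweep((672,262.4),-136.1-np.linspace(0,38.9,9)[1:]);img('wrist','w2.png')"
```

```text
[551.36818129 145.28643614 130.76639299] [ 0.52399138  0.09490943 -0.14364782] -1.0405250709721692
tx -0.13 ty -1.51 tz 0.28 rx 0.0 ry -0.1 rz 4.6
tx 0.04 ty -2.95 tz 0.27 rx 0.0 ry -0.1 rz 9.4
tx 0.34 ty -4.36 tz 0.27 rx 0.0 ry -0.1 rz 14.3
tx 0.75 ty -5.74 tz 0.27 rx 0.0 ry -0.1 rz 19.2
tx 1.28 ty -7.08 tz 0.27 rx 0.0 ry -0.1 rz 24.0
tx 1.93 ty -8.37 tz 0.28 rx 0.0 ry -0.1 rz 28.9
tx 2.68 ty -9.60 tz 0.28 rx 0.0 ry -0.1 rz 33.7
tx 3.53 ty -10.77 tz 0.28 rx -0.0 ry -0.1 rz 38.6
```

View pics/w2.png

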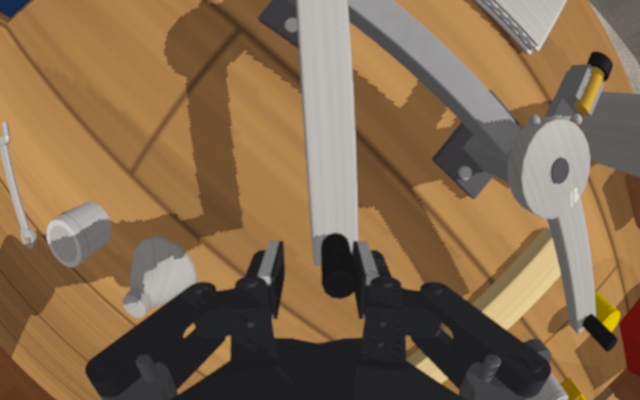

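The knob at (335,265) sits in the cage and the arm is following. I'll carry on to the stop.

arm_command --targets '[{"tx": -0.1,"ty": -1.5,"tz": 0.2,"rx": 0,"ry": 0,"rz": 4.6,"claw": 3.5},{"tx": 0,"ty": -2.9,"tz": 0.2,"rx": 0,"ry": 0,"rz": 9.4,"claw": 3.5},{"tx": 0.3,"ty": -4.4,"tz": 0.2,"rx": 0,"ry": 0,"rz": 14.3,"claw": 3.5},{"tx": 0.8,"ty": -5.7,"tz": 0.2,"rx": 0,"ry": 0,"rz": 19.2,"claw": 3.5},{"tx": 1.3,"ty": -7.1,"tz": 0.2,"rx": 0,"ry": 0,"rz": 24,"claw": 3.5},{"tx": 1.9,"ty": -8.4,"tz": 0.2,"rx": 0,"ry": 0,"rz": 28.9,"claw": 3.5},{"tx": 2.7,"ty": -9.6,"tz": 0.2,"rx": 0,"ry": 0,"rz": 33.7,"claw": 3.5},{"tx": 3.5,"ty": -10.8,"tz": 0.2,"rx": 0,"ry": 0,"rz": 38.6,"claw": 3.5},{"tx": 3.8,"ty": -11.4,"tz": 0.2,"rx": 0,"ry": 0,"rz": 38.6,"claw": 3.5},{"tx": 3.8,"ty": -11.4,"tz": 0.2,"rx": 0,"ry": 0,"rz": 38.6,"claw": 3.5}]'

```text
time: 5.3
eef_pos: [499.7, 255.6, 127.9]
eef_rot: [-3.136, -0.155, -0.002]
ft_force: [-0.2, -0.6, 0.0]
width: 34.7
gripper_force: 0.0
```

```bash
python3 - <<'E'
from h import *
s=sensors.get_state();print(s['eef_pos'],s['ft_force'],yaw(s))
d=img('wrist','w3.png')
for n,z in(('left_knob',160),('left_hinge',118)):
    for q in imaging.spot_point('wrist',n)[:3]:print(n,np.round(q['location']),round(q['p'],2),np.round(onz(d,q['location'],z,True),1))
E
```

```text
[499.67421525 255.62716119 127.94554475] [-0.18014013 -0.60166947  0.01929271] 5.664071186544752
left_knob [282. 342.] 0.71 [505.  246.5 160. ]
```

View pics/w3.png

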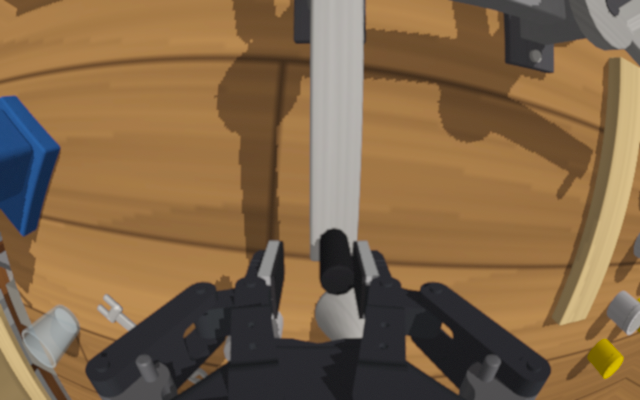

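arm_command --targets '[{"tx": 0,"ty": -0.8,"tz": -4,"rx": 0,"ry": 0,"rz": 0,"claw": 3.5},{"tx": 0,"ty": -0.8,"tz": -8,"rx": 0,"ry": 0,"rz": 0,"claw": 3.5},{"tx": 12.3,"ty": 37.4,"tz": -10.7,"rx": 0,"ry": 0,"rz": -73.8,"claw": 3.5},{"tx": 12.3,"ty": 37.4,"tz": -10.7,"rx": 0,"ry": 0,"rz": -73.8,"claw": 3.5},{"tx": 12.3,"ty": 37.4,"tz": -10.7,"rx": 0,"ry": 0,"rz": -73.8,"claw": 3.5},{"tx": 12.3,"ty": 37.4,"tz": -10.7,"rx": 0,"ry": 0,"rz": -73.8,"claw": 3.5},{"tx": 12.3,"ty": 37.4,"tz": -10.7,"rx": 0,"ry": 0,"rz": -73.8,"claw": 3.5},{"tx": 12.3,"ty": 37.4,"tz": -10.7,"rx": 0,"ry": 0,"rz": -73.8,"claw": 3.5},{"tx": 12.3,"ty": 37.4,"tz": -10.7,"rx": 0,"ry": 0,"rz": -73.8,"claw": 3.5},{"tx": 12.3,"ty": 37.4,"tz": -10.7,"rx": 0,"ry": 0,"rz": -73.8,"claw": 3.5}]'

```text
time: 6.28
eef_pos: [623.0, -32.6, 228.5]
eef_rot: [-2.721, -1.57, 0.0]
ft_force: [0.6, 0.7, 0.4]
width: 35.1
gripper_force: 0.0
```

```bash
python3 -c "
from h import *
delta(659.4,-104,235,79.5)"
```

```text
tx -4.36 ty 6.72 tz -0.65 rx -0.0 ry 0.0 rz -19.6
```

arm_command --targets '[{"tx": -4.4,"ty": 6.7,"tz": -0.6,"rx": 0,"ry": 0,"rz": -19.6,"claw": 3.5},{"tx": -4.4,"ty": 6.7,"tz": -0.6,"rx": 0,"ry": 0,"rz": -19.6,"claw": 3.5},{"tx": -4.4,"ty": 6.7,"tz": -0.6,"rx": 0,"ry": 0,"rz": -19.6,"claw": 3.5},{"tx": -4.4,"ty": 6.7,"tz": -0.6,"rx": 0,"ry": 0,"rz": -19.6,"claw": 3.5},{"tx": -4.4,"ty": 6.7,"tz": -0.6,"rx": 0,"ry": 0,"rz": -19.6,"claw": 3.5},{"tx": -4.4,"ty": 6.7,"tz": -0.6,"rx": 0,"ry": 0,"rz": -19.6,"claw": 3.5}]'

```text
time: 6.78
eef_pos: [657.9, -100.2, 233.9]
eef_rot: [-2.421, -2.0, -0.0]
ft_force: [0.3, 0.5, -0.9]
width: 34.8
gripper_force: 0.0
```

```bash
python3 - <<'E'
from h import *
s=sensors.get_state();print(s['eef_pos'],yaw(s))
d=img('wrist','w4.png')
for n,z in(('left_knob',160),('right_knob',160),('left_hinge',118),('right_hinge',118),('left_rest',118)):
    for q in imaging.spot_point('wrist',n)[:3]:print(n,np.round(q['location']),round(q['p'],2),np.round(onz(d,q['location'],z,True),1))
E
```

```text
[ 657.92920847 -100.15895604  233.90884145] 79.13205295567296
right_knob [208. 321.] 0.79 [660.2 -99.1 160. ]
left_hinge [100. 320.] 0.23 [673.9 -21.9 118. ]
right_hinge [14. 86.] 0.55 [463.  131.4 118. ]
right_hinge [200. 223.] 0.17 [572.5 -90.  118. ]
```

arm_command --targets '[{"tx": -0.1,"ty": 0.2,"tz": 3.5,"rx": 0,"ry": 0,"rz": 0,"claw": 3.5},{"tx": -0.1,"ty": 0.2,"tz": 7,"rx": 0,"ry": 0,"rz": 0,"claw": 3.5},{"tx": -0.1,"ty": 0.2,"tz": 9,"rx": 0,"ry": 0,"rz": 0,"claw": 3.5},{"tx": -0.1,"ty": 0.2,"tz": 10.5,"rx": 0,"ry": 0,"rz": 0,"claw": 3.5},{"tx": -0.1,"ty": 0.2,"tz": 10.5,"rx": 0,"ry": 0,"rz": 0,"claw": 3.5},{"tx": -0.1,"ty": 0.2,"tz": 10.5,"rx": 0,"ry": 0,"rz": 0,"claw": 3.5},{"tx": -0.1,"ty": 0.2,"tz": 10.5,"rx": 0,"ry": 0,"rz": 0,"claw": 3.5}]'

```text
time: 7.67
eef_pos: [661.2, -102.6, 130.5]
eef_rot: [2.419, 2.002, 0.002]
ft_force: [1.2, 0.2, -0.2]
width: 35.4
gripper_force: 0.0
```

```bash
python3 -c "
from h import *
sweep((690.3,63),-100.5-np.linspace(0,45,10)[1:])"
```

```text
[ 661.23675034 -102.59878476  130.53510988] [ 1.20698062  0.19896328 -0.24583074] 0.012426688409232486
tx -0.13 ty -1.64 tz 0.25 rx 0.1 ry -0.0 rz 4.7
tx 0.05 ty -3.11 tz 0.25 rx 0.1 ry -0.0 rz 9.7
tx 0.37 ty -4.56 tz 0.24 rx 0.1 ry -0.0 rz 14.7
tx 0.81 ty -5.98 tz 0.24 rx 0.1 ry -0.0 rz 19.7
tx 1.37 ty -7.35 tz 0.24 rx 0.1 ry -0.0 rz 24.7
tx 2.04 ty -8.67 tz 0.24 rx 0.1 ry -0.0 rz 29.7
tx 2.83 ty -9.93 tz 0.23 rx 0.1 ry -0.0 rz 34.7
tx 3.73 ty -11.11 tz 0.23 rx 0.1 ry -0.0 rz 39.7
tx 4.73 ty -12.21 tz 0.23 rx 0.1 ry -0.0 rz 44.7
```

arm_command --targets '[{"tx": 0,"ty": -1.6,"tz": 0,"rx": 0,"ry": 0,"rz": 4.7,"claw": 3.5},{"tx": 0.1,"ty": -3.1,"tz": 0,"rx": 0,"ry": 0,"rz": 9.7,"claw": 3.5},{"tx": 0.4,"ty": -4.6,"tz": 0,"rx": 0,"ry": 0,"rz": 14.7,"claw": 3.5},{"tx": 0.8,"ty": -6,"tz": 0,"rx": 0,"ry": 0,"rz": 19.7,"claw": 3.5},{"tx": 1.4,"ty": -7.4,"tz": 0,"rx": 0,"ry": 0,"rz": 24.7,"claw": 3.5},{"tx": 2,"ty": -8.7,"tz": 0,"rx": 0,"ry": 0,"rz": 29.7,"claw": 3.5},{"tx": 2.8,"ty": -9.9,"tz": 0,"rx": 0,"ry": 0,"rz": 34.7,"claw": 3.5},{"tx": 3.7,"ty": -11.1,"tz": 0,"rx": 0,"ry": 0,"rz": 39.7,"claw": 3.5},{"tx": 4.7,"ty": -12.2,"tz": 0,"rx": 0,"ry": 0,"rz": 44.7,"claw": 3.5}]'

```text
time: 8.42
eef_pos: [550.3, -33.6, 131.4]
eef_rot: [3.002, 0.923, 0.006]
ft_force: [-0.4, -0.1, -0.1]
width: 34.8
gripper_force: 0.2
```

```bash
python3 -c "
from h import *
sweep((690.3,63),-145.5-np.array([5,10,15,20,25,29.5,32.3]))"
```

```text
[550.26200347 -33.55537438 131.43049717] [-0.35095091 -0.11861949 -0.1015226 ] -0.790058736882294
tx 0.07 ty -1.51 tz 0.34 rx 0.1 ry -0.2 rz 4.7
tx 0.25 ty -2.98 tz 0.34 rx 0.1 ry -0.2 rz 9.7
tx 0.56 ty -4.43 tz 0.34 rx 0.1 ry -0.2 rz 14.7
tx 1.00 ty -5.85 tz 0.33 rx 0.1 ry -0.2 rz 19.7
tx 1.56 ty -7.22 tz 0.33 rx 0.1 ry -0.2 rz 24.7
tx 2.17 ty -8.41 tz 0.33 rx 0.1 ry -0.2 rz 29.2
tx 2.59 ty -9.12 tz 0.33 rx 0.1 ry -0.2 rz 32.0
```

arm_command --targets '[{"tx": 0,"ty": -1.5,"tz": 0,"rx": 0,"ry": 0,"rz": 4.7,"claw": 3.5},{"tx": 0.2,"ty": -3,"tz": 0.2,"rx": 0,"ry": 0,"rz": 9.7,"claw": 3.5},{"tx": 0.5,"ty": -4.4,"tz": 0.2,"rx": 0,"ry": 0,"rz": 14.7,"claw": 3.5},{"tx": 1,"ty": -5.8,"tz": 0.2,"rx": 0,"ry": 0,"rz": 19.7,"claw": 3.5},{"tx": 1.5,"ty": -7.2,"tz": 0.2,"rx": 0,"ry": 0,"rz": 24.7,"claw": 3.5},{"tx": 2.1,"ty": -8.4,"tz": 0.2,"rx": 0,"ry": 0,"rz": 29.2,"claw": 3.5},{"tx": 2.5,"ty": -9.1,"tz": 0.2,"rx": 0,"ry": 0,"rz": 29.2,"claw": 3.5},{"tx": 2.5,"ty": -9.1,"tz": 0.2,"rx": 0,"ry": 0,"rz": 29.2,"claw": 3.5},{"tx": 2.4,"ty": -8.7,"tz": 0.2,"rx": 0,"ry": 0,"rz": 29.2,"claw": 3.5}]'

```text
time: 9.17
eef_pos: [520.5, 52.8, 128.2]
eef_rot: [-3.137, -0.152, -0.003]
ft_force: [0.1, -0.5, -0.4]
width: 35.1
gripper_force: 0.0
```

```bash
python3 - <<'E'
from h import *
s=sensors.get_state();print(s['eef_pos'],yaw(s),s['ft_force'],s['q'][6])
d=img('wrist','w5.png')
for n,z in(('left_knob',160),('right_knob',160)):
    for q in imaging.spot_point('wrist',n)[:3]:print(n,np.round(q['location']),round(q['p'],2),np.round(onz(d,q['location'],z,True),1))
d=img('top');e=img('side')
for z,n in((118,'left_rest'),(118,'right_rest'),(160,'left_knob'),(160,'right_knob'),(0,'board')):
  for c,g in(('top',d),('side',e)):
    for q in imaging.spot_point(c,n)[:2]:print(c,n,np.round(q['location']),round(q['p'],2),np.round(onz(g,q['location'],z),1))
E
```

```text
[520.48593942  52.8345724  128.18920603] 5.53689388563102 [ 0.13358674 -0.53269054 -0.38308986] -1.4097731508235187
left_knob [253.  14.] 0.92 [506.3 245.  160. ]
right_knob [283. 329.] 0.7 [524.6  49.1 160. ]
top left_rest [157. 196.] 0.65 [584.4 256.6 118. ]
side left_rest [130. 347.] 0.67 [587.5 260.1 118. ]
top right_rest [219. 443.] 0.26 [ 437.5 -365.5  118. ]
top right_rest [183. 191.] 0.22 [516.  266.3 118. ]
side right_rest [171. 358.] 0.67 [599.1  51.7 118. ]
top left_knob [186. 192.] 0.67 [503.5 250.1 160. ]
top right_knob [116. 276.] 0.46 [681.4  54.  160. ]
side right_knob [160. 331.] 0.79 [527.6  42.5 160. ]
side right_knob [357. 294.] 0.65 [ 441.3 -487.   160. ]
top board [191. 342.] 0.61 [ 521.3 -120.3    0. ]
top board [123. 197.] 0.38 [710.5 295.4   0. ]
side board [252. 335.] 0.87 [ 529.9 -122.7    0. ]
side board [304. 257.] 0.63 [ 352.4 -270.6    0. ]
```

arm_command --targets '[{"tx": 0,"ty": 0.3,"tz": -4,"rx": 0,"ry": 0,"rz": 0,"claw": 3.5},{"tx": 0,"ty": 0.3,"tz": -8,"rx": 0,"ry": 0,"rz": 0,"claw": 5},{"tx": 0,"ty": 9,"tz": -9,"rx": 0,"ry": 0,"rz": 0,"claw": 8.5},{"tx": -0.7,"ty": 17,"tz": -9,"rx": 0,"ry": 0,"rz": 3,"claw": 8.5},{"tx": -0.7,"ty": 17,"tz": -9,"rx": 0,"ry": 0,"rz": 3,"claw": 8.5},{"tx": -0.7,"ty": 17,"tz": -9,"rx": 0,"ry": 0,"rz": 3,"claw": 8.5},{"tx": -0.7,"ty": 17,"tz": -9,"rx": 0,"ry": 0,"rz": 3,"claw": 8.5},{"tx": -0.7,"ty": 17,"tz": -9,"rx": 0,"ry": 0,"rz": 3,"claw": 8.5}]'

```text
time: 10.58
eef_pos: [528.0, -122.1, 217.6]
eef_rot: [3.14, 0.052, 0.001]
ft_force: [0.4, 1.5, -0.9]
width: 85.1
gripper_force: 0.0
```

```bash
cat >> h.py <<'E'
def board(d,z,lo=(15,40,170),hi=(28,150,255)):
    h=cv2.cvtColor(d['image'],cv2.COLOR_BGR2HSV);m=cv2.inRange(h,lo,hi)
    m=cv2.morphologyEx(m,cv2.MORPH_OPEN,np.ones((3,3),np.uint8))
    cs=sorted(cv2.findContours(m,0,cv2.CHAIN_APPROX_NONE)[0],key=cv2.contourArea)[-3:]
    for c in cs[::-1]:
        p=np.array([onz(d,(q[0][1],q[0][0]),z)[:2] for q in c],np.float32)
        print('blob',cv2.contourArea(c),[np.round(v,1) for v in cv2.minAreaRect(p)], cv2.boundingRect(c))
E
python3 - <<'E'
from h import *
s=sensors.get_state();print(s['eef_pos'],yaw(s),s['width'])
d=img('wrist','w6.png')
t=img('top','t6.png')
print(cv2.cvtColor(t['image'],cv2.COLOR_BGR2HSV)[[150,170,230,245],[338,340,345,346]], cv2.cvtColor(t['image'],cv2.COLOR_BGR2HSV)[[150,300],[310,300]])
board(t,22)
E
```

```text
[ 527.98924448 -122.1373563   217.58693199] 1.9005163059057921 85.07291034129814
[[ 29  27 196]
 [ 26  27 219]
 [ 27  24 222]
 [ 26  26 218]] [[ 15 131 158]
 [ 28  19 228]]
blob 1705.0 [array([329.2, 496.9]), array([ 58.3, 306. ]), np.float64(1.0)] (53, 246, 117, 23)
blob 989.5 [array([735.5, 379.7]), array([ 81.1, 145.4]), np.float64(1.3)] (138, 97, 54, 29)
blob 922.5 [array([ 280.3, -604.6]), array([257.2,  42.8]), np.float64(81.5)] (475, 267, 94, 26)
```

View pics/t6.png

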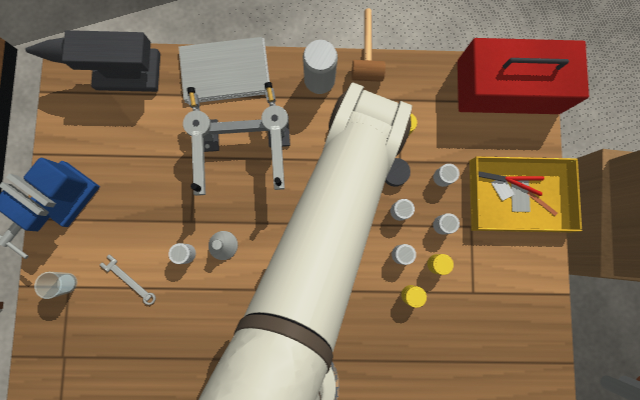

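Both arms are out and parallel, with knobs at (196,188) and (279,184). My own arm hides the board from above, so I'll use the wrist view.

```bash
python3 - <<'E'
from h import *
d=img('wrist')
print(imaging.look_for('wrist','board'))
for q in imaging.spot_point('wrist','board'):print(q,onz(d,q['location'],0,True))
e=img('side')
for q in imaging.spot_point('side','board'):print(q,onz(e,q['location'],0))
h=cv2.cvtColor(e['image'],cv2.COLOR_BGR2HSV);print(h[245,[270,330,400]],h[258,[330]],h[275,330])
board(e,22,(18,60,200),(30,140,255))
t=imaging.get_image('top');t['image']=cv2.imread('pics/top0.png')
h=cv2.cvtColor(t['image'],cv2.COLOR_BGR2HSV);print(h[[150,240],[338,345]]);board(t,22,(18,60,200),(30,140,255))
E
```

```text
[{'bbox': [287.1, 11.9, 351.6, 303.5], 'p': 0.74}]
{'location': [168.3, 319.1], 'p': 0.77} [ 528.81121304 -118.36549165    0.        ]
{'location': [270.6, 72.4], 'p': 0.15} [340.09042714 308.93180099   0.        ]
{'location': [254.6, 335.6], 'p': 0.86} [ 531.79980359 -131.00819693    0.        ]
[[ 20  98 202]
 [ 20  98 204]
 [ 21  95 211]] [[ 20  95 180]] [ 15 126 148]
blob 1965.5 [array([ 528.6, -124.9]), array([353.7,  62. ]), np.float64(3.1)] (261, 234, 148, 26)
blob 528.0 [array([-168.7,  902.6]), array([113.8, 337.1]), np.float64(88.2)] (118, 70, 77, 12)
blob 182.0 [array([ 979.7, -204.5]), array([ 13.2, 149.4]), np.float64(76.7)] (498, 261, 69, 13)
[[ 22  89 231]
 [ 21  93 226]]
blob 2582.0 [array([ 526.6, -120.1]), array([358.3,  63.2]), np.float64(3.0)] (330, 125, 28, 130)
blob 124.5 [array([ 979.9, -189.8]), array([153.7,   8.7]), np.float64(0.1)] (367, 9, 4, 51)
```

View pics/w6.png

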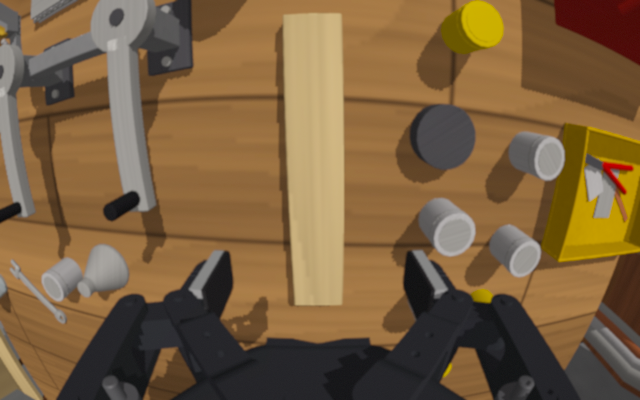

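arm_command --targets '[{"tx": 0,"ty": -0.2,"tz": 4,"rx": 0,"ry": 0,"rz": -1.1,"claw": 8.5},{"tx": 0,"ty": -0.2,"tz": 8,"rx": 0,"ry": 0,"rz": -1.1,"claw": 8.5},{"tx": 0,"ty": -0.2,"tz": 12,"rx": 0,"ry": 0,"rz": -1.1,"claw": 8.5},{"tx": 0,"ty": -0.2,"tz": 15,"rx": 0,"ry": 0,"rz": -1.1,"claw": 8.5},{"tx": 0,"ty": -0.2,"tz": 18,"rx": 0,"ry": 0,"rz": -1.1,"claw": 8.5},{"tx": 0,"ty": -0.2,"tz": 20.5,"rx": 0,"ry": 0,"rz": -1.1,"claw": 8.5},{"tx": 0,"ty": -0.2,"tz": 21.5,"rx": 0,"ry": 0,"rz": -1.1,"claw": 8.5},{"tx": 0,"ty": -0.2,"tz": 21.9,"rx": 0,"ry": 0,"rz": -1.1,"claw": 8.5},{"tx": 0,"ty": -0.2,"tz": 21.9,"rx": 0,"ry": 0,"rz": -1.1,"claw": 8.5},{"tx": 0,"ty": -0.2,"tz": 21.9,"rx": 0,"ry": 0,"rz": -1.1,"claw": 8.5}]'

```text
time: 11.82
eef_pos: [529.5, -116.4, -0.6]
eef_rot: [3.14, 0.093, 0.003]
ft_force: [0.8, -0.6, 0.2]
width: 85.2
gripper_force: 0.0
```

arm_command --targets '[{"tx": 0,"ty": 0,"tz": 0,"rx": 0,"ry": 0,"rz": 0,"claw": 5.5},{"tx": 0,"ty": 0,"tz": 0,"rx": 0,"ry": 0,"rz": 0,"claw": 5.5},{"tx": 0,"ty": 0,"tz": 0,"rx": 0,"ry": 0,"rz": 0,"claw": 5.5},{"tx": 0,"ty": 0,"tz": 0,"rx": 0,"ry": 0,"rz": 0,"claw": 5.5},{"tx": 0,"ty": 0,"tz": 0,"rx": 0,"ry": 0,"rz": 0,"claw": 5.5},{"tx": 0,"ty": 0,"tz": 0,"rx": 0,"ry": 0,"rz": 0,"claw": 5.5}]'

```text
time: 12.32
eef_pos: [530.0, -117.0, 0.3]
eef_rot: [3.14, 0.092, 0.006]
ft_force: [-1.0, -1.5, 7.6]
width: 62.2
gripper_force: 65.4
```

arm_command --targets '[{"tx": 0,"ty": 0,"tz": -2,"rx": 0,"ry": 0,"rz": 0,"claw": 5.5},{"tx": 0,"ty": 0,"tz": -5,"rx": 0,"ry": 0,"rz": 0,"claw": 5.5},{"tx": 0,"ty": 0,"tz": -8,"rx": 0,"ry": 0,"rz": 0,"claw": 5.5},{"tx": 0,"ty": 0,"tz": -11,"rx": 0,"ry": 0,"rz": 0,"claw": 5.5},{"tx": 0,"ty": 0,"tz": -14,"rx": 0,"ry": 0,"rz": 0,"claw": 5.5},{"tx": 0,"ty": 0,"tz": -17,"rx": 0,"ry": 0,"rz": 0,"claw": 5.5},{"tx": 0,"ty": 0,"tz": -19,"rx": 0,"ry": 0,"rz": 0,"claw": 5.5},{"tx": 0,"ty": 0,"tz": -19,"rx": 0,"ry": 0,"rz": 0,"claw": 5.5}]'

```text
time: 12.98
eef_pos: [531.3, -116.9, 193.3]
eef_rot: [3.14, 0.092, 0.014]
ft_force: [0.2, 0.4, -2.5]
width: 62.7
gripper_force: 69.2
```

```bash
python3 -c "
from h import *
delta(591.5,154.4,192,95.3);s=sensors.get_state();print(s['q'])"
```

```text
tx 7.60 ty -26.73 tz 0.19 rx 0.4 ry -0.4 rz -91.9
[-0.29557557  0.35599107  0.56916516  1.89149886 -0.23563141  0.95093735
 -1.13040837]
```

arm_command --targets '[{"tx": 0.4,"ty": -1.4,"tz": 0,"rx": 0,"ry": 0,"rz": -5,"claw": 5.5},{"tx": 0.9,"ty": -3.2,"tz": 0,"rx": 0,"ry": 0,"rz": -11,"claw": 5.5},{"tx": 1.4,"ty": -5,"tz": 0,"rx": 0,"ry": 0,"rz": -17,"claw": 5.5},{"tx": 1.9,"ty": -6.8,"tz": 0,"rx": 0,"ry": 0,"rz": -23,"claw": 5.5},{"tx": 2.4,"ty": -8.5,"tz": 0,"rx": 0,"ry": 0,"rz": -29,"claw": 5.5},{"tx": 2.9,"ty": -10.2,"tz": 0,"rx": 0,"ry": 0,"rz": -35,"claw": 5.5},{"tx": 3.4,"ty": -12,"tz": 0,"rx": 0,"ry": 0,"rz": -41,"claw": 5.5},{"tx": 3.9,"ty": -13.7,"tz": 0,"rx": 0,"ry": 0,"rz": -47,"claw": 5.5},{"tx": 4.4,"ty": -15.5,"tz": 0,"rx": 0,"ry": 0,"rz": -53,"claw": 5.5},{"tx": 4.9,"ty": -17.2,"tz": 0,"rx": 0,"ry": 0,"rz": -59,"claw": 5.5}]'

```text
time: 13.82
eef_pos: [566.1, 59.5, 187.0]
eef_rot: [-2.682, -1.634, 0.003]
ft_force: [0.3, 0.1, -3.4]
width: 62.4
gripper_force: 69.0
```

```bash
python3 -c "
from h import *
delta(591.5,154.4,192,95.3)"
```

```text
tx 9.60 ty -2.09 tz -0.51 rx -0.1 ry 0.0 rz -32.6
```

arm_command --targets '[{"tx": 1.7,"ty": -0.4,"tz": -0.2,"rx": 0,"ry": 0,"rz": -6,"claw": 5.5},{"tx": 3.4,"ty": -0.8,"tz": -0.4,"rx": 0,"ry": 0,"rz": -12,"claw": 5.5},{"tx": 5.2,"ty": -1.2,"tz": -0.5,"rx": 0,"ry": 0,"rz": -18,"claw": 5.5},{"tx": 7,"ty": -1.6,"tz": -0.5,"rx": 0,"ry": 0,"rz": -24,"claw": 5.5},{"tx": 8.5,"ty": -1.9,"tz": -0.5,"rx": 0,"ry": 0,"rz": -29,"claw": 5.5},{"tx": 9.6,"ty": -2.1,"tz": -0.5,"rx": 0,"ry": 0,"rz": -32.6,"claw": 5.5},{"tx": 9.6,"ty": -2.1,"tz": -0.5,"rx": 0,"ry": 0,"rz": -32.6,"claw": 5.5},{"tx": 9.6,"ty": -2.1,"tz": -0.5,"rx": 0,"ry": 0,"rz": -32.6,"claw": 5.5}]'

```text
time: 14.48
eef_pos: [591.9, 153.4, 191.9]
eef_rot: [-2.123, -2.314, 0.003]
ft_force: [-0.3, 0.4, -3.7]
width: 62.5
gripper_force: 69.0
```

```bash
python3 -c "
from h import *
delta(591.5,154.4,118,95.3);img('wrist','w7.png')"
```

```text
tx 0.11 ty -0.02 tz 7.39 rx -0.1 ry 0.0 rz -0.4
```

View pics/w7.png

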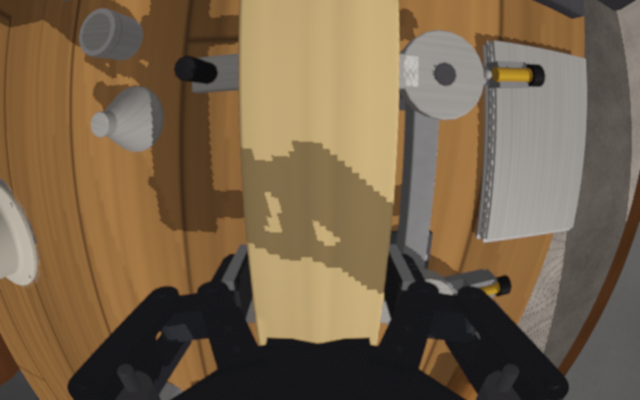

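The board lies across both arms with the left knob at (195,69) clear of it. Lowering.

arm_command --targets '[{"tx": 0.1,"ty": 0,"tz": 2,"rx": 0,"ry": 0,"rz": -0.4,"claw": 5.5},{"tx": 0.1,"ty": 0,"tz": 4,"rx": 0,"ry": 0,"rz": -0.4,"claw": 5.5},{"tx": 0.1,"ty": 0,"tz": 5.5,"rx": 0,"ry": 0,"rz": -0.4,"claw": 5.5},{"tx": 0.1,"ty": 0,"tz": 6.5,"rx": 0,"ry": 0,"rz": -0.4,"claw": 5.5},{"tx": 0.1,"ty": 0,"tz": 7,"rx": 0,"ry": 0,"rz": -0.4,"claw": 5.5},{"tx": 0.1,"ty": 0,"tz": 7.2,"rx": 0,"ry": 0,"rz": -0.4,"claw": 5.5},{"tx": 0.1,"ty": 0,"tz": 7.3,"rx": 0,"ry": 0,"rz": -0.4,"claw": 5.5},{"tx": 0.1,"ty": 0,"tz": 7.3,"rx": 0,"ry": 0,"rz": -0.4,"claw": 5.5}]'

```text
time: 15.2
eef_pos: [593.5, 154.1, 120.8]
eef_rot: [2.115, 2.322, 0.002]
ft_force: [0.3, 0.2, -3.6]
width: 62.3
gripper_force: 69.0
```

Not in contact yet: the force still shows the board's full weight. I'll go lower.

arm_command --targets '[{"tx": 0,"ty": 0,"tz": 0.1,"rx": 0,"ry": 0,"rz": 0,"claw": 5.5},{"tx": 0,"ty": 0,"tz": 0.2,"rx": 0,"ry": 0,"rz": 0,"claw": 5.5},{"tx": 0,"ty": 0,"tz": 0.2,"rx": 0,"ry": 0,"rz": 0,"claw": 5.5},{"tx": 0,"ty": 0,"tz": 0.2,"rx": 0,"ry": 0,"rz": 0,"claw": 5.5}]'

```text
time: 15.53
eef_pos: [593.2, 154.3, 118.6]
eef_rot: [2.114, 2.323, 0.001]
ft_force: [-0.8, -0.6, -3.6]
width: 62.7
gripper_force: 69.0
```

arm_command --targets '[{"tx": 0,"ty": 0,"tz": 0.1,"rx": 0,"ry": 0,"rz": 0,"claw": 5.5},{"tx": 0,"ty": 0,"tz": 0.2,"rx": 0,"ry": 0,"rz": 0,"claw": 5.5},{"tx": 0,"ty": 0,"tz": 0.2,"rx": 0,"ry": 0,"rz": 0,"claw": 5.5},{"tx": 0,"ty": 0,"tz": 0.2,"rx": 0,"ry": 0,"rz": 0,"claw": 5.5}]'

```text
time: 15.87
eef_pos: [593.2, 154.3, 118.3]
eef_rot: [2.114, 2.323, 0.002]
ft_force: [-5.1, -1.1, 10.6]
width: 62.5
gripper_force: 70.6
```

arm_command --targets '[{"tx": 0,"ty": 0,"tz": -0.1,"rx": 0,"ry": 0,"rz": 0,"claw": 7},{"tx": 0,"ty": 0,"tz": -0.1,"rx": 0,"ry": 0,"rz": 0,"claw": 8.5},{"tx": 0,"ty": 0,"tz": -0.1,"rx": 0,"ry": 0,"rz": 0,"claw": 8.5},{"tx": 0,"ty": 0,"tz": -0.1,"rx": 0,"ry": 0,"rz": 0,"claw": 8.5},{"tx": 0,"ty": 0,"tz": -2,"rx": 0,"ry": 0,"rz": 0,"claw": 8.5},{"tx": 0,"ty": 0,"tz": -5,"rx": 0,"ry": 0,"rz": 0,"claw": 8.5},{"tx": 0,"ty": 0,"tz": -9,"rx": 0,"ry": 0,"rz": 0,"claw": 8.5},{"tx": 0,"ty": 0,"tz": -13,"rx": 0,"ry": 0,"rz": 0,"claw": 8.5},{"tx": 0,"ty": 0,"tz": -15,"rx": 0,"ry": 0,"rz": 0,"claw": 8.5},{"tx": 0,"ty": 0,"tz": -15,"rx": 0,"ry": 0,"rz": 0,"claw": 8.5}]'

```text
time: 16.7
eef_pos: [596.4, 155.0, 272.6]
eef_rot: [2.111, 2.319, 0.015]
ft_force: [-0.3, 0.0, 0.3]
width: 84.8
gripper_force: 0.0
```

```bash
python3 - <<'E'
from h import *
s=sensors.get_state();print(s['eef_pos'],yaw(s),s['q'])
e=img('side');board(e,140,(18,60,200),(30,140,255))
d=img('wrist')
for q in imaging.spot_point('wrist','board')[:1]:print(q,onz(d,q['location'],118,True))
for n,z in(('tin1',0),):
  for c,g,f in(('side',e,False),('wrist',d,True)):
    for q in imaging.spot_point(c,n):print(c,round(q['p'],2),np.round(onz(g,q['location'],z,f),1))
E
```

```text
[596.43890881 154.98406571 272.62337257] 95.37960662484481 [-0.41673316  0.36503528  0.15506655  1.62075265 -0.06096254  1.14968983
 -0.15351037]
blob 1028.0 [array([594.5, 146.8]), array([ 59.4, 354.1]), np.float64(5.2)] (335, 113, 43, 71)
blob 558.5 [array([-67. , 624.7]), array([280.9, 100.8]), np.float64(0.7)] (114, 70, 81, 13)
blob 177.0 [array([ 897.2, -303.5]), array([ 11.1, 124.1]), np.float64(76.7)] (498, 261, 68, 12)
{'location': [78.3, 408.8], 'p': 0.67} [672.36633383 267.41018678 118.        ]
side 0.95 [ 704.8 -288.3    0. ]
side 0.93 [ 322.6 -380.7    0. ]
side 0.91 [ 352.5 -274.     0. ]
side 0.78 [355.8 300.8   0. ]
side 0.73 [ 567.9 -397.3    0. ]
side 0.64 [ 245.2 -312.7    0. ]
side 0.63 [ 466.6 -281.2    0. ]
side 0.55 [ 436.6 -400.1    0. ]
wrist 0.95 [349.2 304.8   0. ]
wrist 0.58 [ 361. -283.    0.]
wrist 0.51 [ 325.5 -374.3    0. ]
```

```bash
python3 -c "
from h import *
delta(345,303.5,170,95.3)"
```

```text
tx 17.22 ty -23.13 tz 9.49 rx -0.2 ry 0.0 rz 0.1
```

arm_command --targets '[{"tx": 17.2,"ty": -23.1,"tz": 0,"rx": 0,"ry": 0,"rz": 0,"claw": 8.5},{"tx": 17.2,"ty": -23.1,"tz": 0,"rx": 0,"ry": 0,"rz": 0,"claw": 8.5},{"tx": 17.2,"ty": -23.1,"tz": 0,"rx": 0,"ry": 0,"rz": 0,"claw": 8.5},{"tx": 17.2,"ty": -23.1,"tz": 0,"rx": 0,"ry": 0,"rz": 0,"claw": 8.5},{"tx": 17.2,"ty": -23.1,"tz": 5,"rx": 0,"ry": 0,"rz": 0,"claw": 8.5},{"tx": 17.2,"ty": -23.1,"tz": 9.5,"rx": 0,"ry": 0,"rz": 0,"claw": 8.5},{"tx": 17.2,"ty": -23.1,"tz": 9.5,"rx": 0,"ry": 0,"rz": 0,"claw": 8.5},{"tx": 17.2,"ty": -23.1,"tz": 9.5,"rx": 0,"ry": 0,"rz": 0,"claw": 8.5},{"tx": 17.2,"ty": -23.1,"tz": 9.5,"rx": 0,"ry": 0,"rz": 0,"claw": 8.5},{"tx": 17.2,"ty": -23.1,"tz": 9.5,"rx": 0,"ry": 0,"rz": 0,"claw": 8.5}]'

```text
time: 17.78
eef_pos: [344.2, 303.0, 168.9]
eef_rot: [-2.11, -2.327, 0.009]
ft_force: [-0.7, -0.5, 0.9]
width: 85.2
gripper_force: 0.0
```

```bash
python3 - <<'E'
from h import *
s=sensors.get_state();print(s['eef_pos'],yaw(s),s['q'])
d=img('wrist','w8.png');e=img('side');t=img('top','t8.png')
board(t,140,(18,60,200),(30,140,255))
for c,g,f in(('side',e,False),('wrist',d,True),('top',t,False)):
    for q in imaging.spot_point(c,'tin1'):print(c,round(q['p'],2),np.round(q['location']),np.round(onz(g,q['location'],0,f),1))
for q in imaging.look_for('wrist','tin1')[:2]:
    b=q['bbox'];print(q,)
E
```

```text
[344.19009219 302.98106649 168.90266974] 95.58201150112532 [-0.77197812  0.21500334 -0.00924358  2.08177697  0.00233729  0.85047575
 -0.68514437]
blob 3433.0 [array([560.1, 172.3]), array([ 62.1, 358.8]), np.float64(4.1)] (154, 150, 147, 32)
blob 129.5 [array([ 912.4, -174.5]), array([137.3,   7.8]), np.float64(0.1)] (367, 9, 4, 51)
side 0.82 [349. 235.] [ 317.4 -376.4    0. ]
side 0.79 [357. 295.] [ 436.4 -396.5    0. ]
side 0.7 [355. 365.] [ 573.4 -397.3   -0. ]
side 0.7 [306. 422.] [ 708.8 -287.1    0. ]
side 0.66 [156. 273.] [354.5 305.5   0. ]
side 0.64 [304. 310.] [ 466.7 -273.4   -0. ]
side 0.58 [321. 202.] [ 240.5 -309.6    0. ]
wrist 0.93 [177. 318.] [343.7 304.7   0. ]
top 0.95 [290. 408.] [ 253.9 -302.8    0. ]
top 0.92 [176. 442.] [ 571.4 -402.6    0. ]
top 0.86 [251. 180.] [348.1 322.4   0. ]
top 0.82 [130. 400.] [ 703.6 -284.8    0. ]
top 0.8 [256. 402.] [ 343.9 -288.4    0. ]
top 0.8 [260. 435.] [ 334.1 -378.3    0. ]
top 0.67 [223. 445.] [ 438.3 -408.4    0. ]
top 0.56 [208. 401.] [ 478.1 -286.3    0. ]
{'bbox': [287.5, 149.4, 348.6, 221.2], 'p': 0.72}
```

View pics/w8.png

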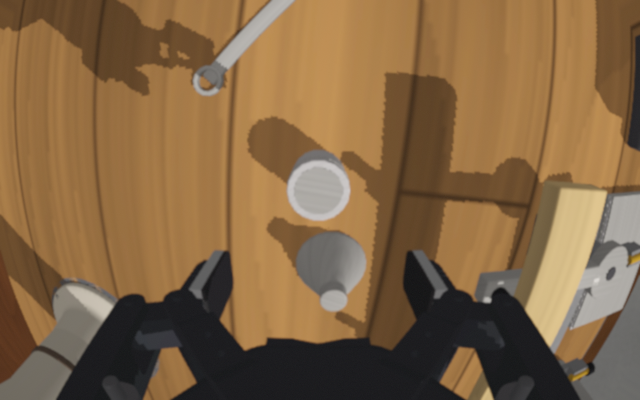

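View pics/t8.png

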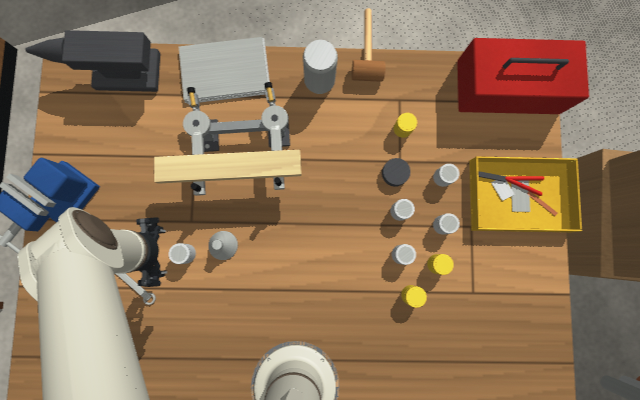

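The board has been knocked to (560,172), close to the knobs at (196,187) and (279,183), though still on both arms. I'll regrip it and re-centre it. The tin at (318,188) in the wrist view is where I expected.

```bash
python3 -c "
from h import *
delta(560,172.3,250,94.3)"
```

```text
tx -15.01 ty 19.91 tz -7.80 rx 0.1 ry -0.0 rz 1.0
```

arm_command --targets '[{"tx": 0,"ty": 0,"tz": -4,"rx": 0,"ry": 0,"rz": 1,"claw": 8.5},{"tx": 0,"ty": 0,"tz": -8,"rx": 0,"ry": 0,"rz": 1,"claw": 8.5},{"tx": -15,"ty": 19.9,"tz": -8,"rx": 0,"ry": 0,"rz": 1,"claw": 8.5},{"tx": -15,"ty": 19.9,"tz": -8,"rx": 0,"ry": 0,"rz": 1,"claw": 8.5},{"tx": -15,"ty": 19.9,"tz": -8,"rx": 0,"ry": 0,"rz": 1,"claw": 8.5},{"tx": -15,"ty": 19.9,"tz": -8,"rx": 0,"ry": 0,"rz": 1,"claw": 8.5},{"tx": -15,"ty": 19.9,"tz": -8,"rx": 0,"ry": 0,"rz": 1,"claw": 8.5},{"tx": -15,"ty": 19.9,"tz": -8,"rx": 0,"ry": 0,"rz": 1,"claw": 8.5},{"tx": -15,"ty": 19.9,"tz": -8,"rx": 0,"ry": 0,"rz": 1,"claw": 8.5},{"tx": -15,"ty": 19.9,"tz": -8,"rx": 0,"ry": 0,"rz": 1,"claw": 8.5}]'

```text
time: 18.97
eef_pos: [561.1, 169.7, 251.0]
eef_rot: [2.141, 2.297, -0.001]
ft_force: [-0.6, 0.9, 0.2]
width: 85.2
gripper_force: 0.0
```

```bash
python3 - <<'E'
from h import *
delta(560,172.3,118,94.3)
d=img('wrist','w9.png')
h=cv2.cvtColor(d['image'],cv2.COLOR_BGR2HSV);m=cv2.inRange(h,(17,50,120),(30,140,255))
for r in(60,100,140,180,220):
    c=np.where(m[r])[0];c=c[(c>200)&(c<450)]
    a,b=onz(d,(r,c.min()),140,True),onz(d,(r,c.max()+1),140,True);print(r,c.min(),c.max(),np.round(a[:2]),np.round(b[:2]),np.round((a+b)[:2]/2,1))
E
```

```text
tx 0.28 ty -0.10 tz 13.30 rx 0.0 ry 0.1 rz -0.3
60 278 357 [521. 281.] [585. 285.] [553.1 282.9]
100 279 357 [524. 248.] [588. 252.] [555.9 249.9]
140 279 357 [526. 215.] [591. 219.] [558.2 217.1]
180 280 355 [528. 181.] [592. 185.] [560.2 183.2]
220 282 354 [531. 145.] [595. 149.] [563.2 147.1]
```

arm_command --targets '[{"tx": 0.2,"ty": 0,"tz": 4,"rx": 0,"ry": 0,"rz": 0,"claw": 8.5},{"tx": 0.2,"ty": 0,"tz": 7,"rx": 0,"ry": 0,"rz": 0,"claw": 8.5},{"tx": 0.2,"ty": 0,"tz": 10,"rx": 0,"ry": 0,"rz": 0,"claw": 8.5},{"tx": 0.2,"ty": 0,"tz": 12,"rx": 0,"ry": 0,"rz": 0,"claw": 8.5},{"tx": 0.2,"ty": 0,"tz": 13.1,"rx": 0,"ry": 0,"rz": 0,"claw": 8.5},{"tx": 0.2,"ty": 0,"tz": 13.1,"rx": 0,"ry": 0,"rz": 0,"claw": 8.5},{"tx": 0.2,"ty": 0,"tz": 13.1,"rx": 0,"ry": 0,"rz": 0,"claw": 5.5},{"tx": 0.2,"ty": 0,"tz": 13.1,"rx": 0,"ry": 0,"rz": 0,"claw": 5.5},{"tx": 0.2,"ty": 0,"tz": 13.1,"rx": 0,"ry": 0,"rz": 0,"claw": 5.5},{"tx": 0.2,"ty": 0,"tz": 13.1,"rx": 0,"ry": 0,"rz": 0,"claw": 5.5}]'

```text
time: 19.85
eef_pos: [560.2, 176.0, 122.6]
eef_rot: [2.133, 2.304, 0.006]
ft_force: [-1.9, 0.0, 7.6]
width: 62.3
gripper_force: 66.9
```

arm_command --targets '[{"tx": 0,"ty": 0,"tz": -0.5,"rx": 0,"ry": 0,"rz": 0,"claw": 5.5},{"tx": 0,"ty": 0,"tz": -1.5,"rx": 0,"ry": 0,"rz": 0,"claw": 5.5},{"tx": 0,"ty": 0,"tz": -2,"rx": 0,"ry": 0,"rz": 0,"claw": 5.5},{"tx": 0,"ty": 0,"tz": -2,"rx": 0,"ry": 0,"rz": 0,"claw": 5.5},{"tx": 0,"ty": 0,"tz": -2,"rx": 0,"ry": 0,"rz": 0,"claw": 5.5}]'

```text
time: 20.27
eef_pos: [559.1, 175.1, 140.7]
eef_rot: [2.135, 2.304, 0.001]
ft_force: [0.5, -0.2, -2.9]
width: 62.4
gripper_force: 66.4
```

```bash
python3 -c "
from h import *
delta(591.5,152.4,120.5,95.3)"
```

```text
tx -2.51 ty 3.05 tz 2.03 rx 0.1 ry -0.0 rz -0.9
```

arm_command --targets '[{"tx": -0.8,"ty": 1,"tz": 0,"rx": 0,"ry": 0,"rz": -0.4,"claw": 5.5},{"tx": -1.6,"ty": 2,"tz": 0,"rx": 0,"ry": 0,"rz": -0.9,"claw": 5.5},{"tx": -2.2,"ty": 3,"tz": 0,"rx": 0,"ry": 0,"rz": -0.9,"claw": 5.5},{"tx": -2.2,"ty": 3,"tz": 0.6,"rx": 0,"ry": 0,"rz": -0.9,"claw": 5.5},{"tx": -2.2,"ty": 3,"tz": 1.2,"rx": 0,"ry": 0,"rz": -0.9,"claw": 5.5},{"tx": -2.2,"ty": 3,"tz": 1.6,"rx": 0,"ry": 0,"rz": -0.9,"claw": 5.5},{"tx": -2.2,"ty": 3,"tz": 1.8,"rx": 0,"ry": 0,"rz": -0.9,"claw": 5.5},{"tx": -2.2,"ty": 3,"tz": 1.9,"rx": 0,"ry": 0,"rz": -0.9,"claw": 5.5},{"tx": -2.2,"ty": 3,"tz": 1.9,"rx": 0,"ry": 0,"rz": -0.9,"claw": 5.5}]'

```text
time: 21.02
eef_pos: [589.2, 155.7, 122.7]
eef_rot: [-2.115, -2.321, 0.002]
ft_force: [-7.3, -3.1, 13.5]
width: 62.4
gripper_force: 68.2
```

arm_command --targets '[{"tx": 0,"ty": 0,"tz": -0.1,"rx": 0,"ry": 0,"rz": 0,"claw": 7},{"tx": 0,"ty": 0,"tz": -0.1,"rx": 0,"ry": 0,"rz": 0,"claw": 8.5},{"tx": 0,"ty": 0,"tz": -0.1,"rx": 0,"ry": 0,"rz": 0,"claw": 8.5},{"tx": 0,"ty": 0,"tz": -0.1,"rx": 0,"ry": 0,"rz": 0,"claw": 8.5},{"tx": 0,"ty": 0,"tz": -2,"rx": 0,"ry": 0,"rz": 0,"claw": 8.5},{"tx": 0,"ty": 0,"tz": -5,"rx": 0,"ry": 0,"rz": 0,"claw": 8.5},{"tx": 0,"ty": 0,"tz": -9,"rx": 0,"ry": 0,"rz": 0,"claw": 8.5},{"tx": 0,"ty": 0,"tz": -11,"rx": 0,"ry": 0,"rz": 0,"claw": 8.5},{"tx": 0,"ty": 0,"tz": -11,"rx": 0,"ry": 0,"rz": 0,"claw": 8.5}]'

```text
time: 21.77
eef_pos: [593.9, 156.5, 237.0]
eef_rot: [2.113, 2.318, 0.014]
ft_force: [0.1, -0.1, 0.9]
width: 84.8
gripper_force: 0.0
```

```bash
python3 - <<'E'
from h import *
s=sensors.get_state();print(s['eef_pos'],s['time'])
delta(344,304.5,120,95.3)
d=img('wrist')
h=cv2.cvtColor(d['image'],cv2.COLOR_BGR2HSV);m=cv2.inRange(h,(17,50,120),(30,140,255))
for r in(60,140,220):
    c=np.where(m[r])[0];c=c[(c>200)&(c<450)]
    a,b=onz(d,(r,c.min()),140,True),onz(d,(r,c.max()+1),140,True);print(r,c.min(),c.max(),np.round((a+b)[:2]/2,1))
E
```

```text
[593.90523988 156.46868765 237.02406035] 21.7667
tx 17.02 ty -23.63 tz 11.51 rx 0.6 ry -0.1 rz -0.0
60 269 353 [579.4 267.5]
140 270 352 [585.1 205.3]
220 273 349 [590.9 139.3]
```

arm_command --targets '[{"tx": 17,"ty": -23.6,"tz": 0,"rx": 0,"ry": 0,"rz": 0,"claw": 8.5},{"tx": 17,"ty": -23.6,"tz": 0,"rx": 0,"ry": 0,"rz": 0,"claw": 8.5},{"tx": 17,"ty": -23.6,"tz": 0,"rx": 0,"ry": 0,"rz": 0,"claw": 8.5},{"tx": 17,"ty": -23.6,"tz": 0,"rx": 0,"ry": 0,"rz": 0,"claw": 8.5},{"tx": 17,"ty": -23.6,"tz": 3,"rx": 0,"ry": 0,"rz": 0,"claw": 8.5},{"tx": 17,"ty": -23.6,"tz": 7,"rx": 0,"ry": 0,"rz": 0,"claw": 8.5},{"tx": 17,"ty": -23.6,"tz": 10,"rx": 0,"ry": 0,"rz": 0,"claw": 8.5},{"tx": 17,"ty": -23.6,"tz": 11.5,"rx": 0,"ry": 0,"rz": 0,"claw": 8.5},{"tx": 17,"ty": -23.6,"tz": 11.5,"rx": 0,"ry": 0,"rz": 0,"claw": 8.5},{"tx": 17,"ty": -23.6,"tz": 11.5,"rx": 0,"ry": 0,"rz": 0,"claw": 8.5}]'

```text
time: 22.65
eef_pos: [334.6, 301.3, 112.0]
eef_rot: [-2.111, -2.325, 0.015]
ft_force: [0.9, 0.3, 0.4]
width: 84.7
gripper_force: 0.0
```

```bash
python3 - <<'E'
from h import *
delta(344,304.5,15,95.3)
d=img('wrist')
for q in imaging.spot_point('wrist','tin1')[:2]:print(round(q['p'],2),np.round(q['location']),np.round(onz(d,q['location'],0,True),1))
for q in imaging.look_for('wrist','tin1')[:2]:print(q)
E
```

```text
tx 0.28 ty 1.04 tz 9.69 rx -0.5 ry 0.3 rz 0.2
0.93 [188. 331.] [344.4 307.6  -0. ]
{'bbox': [294.4, 159.9, 372.3, 252.0], 'p': 0.55}
```

```bash
python3 -c "
from h import *
s=sensors.get_state();print(s['eef_pos'],s['joint_vel']);delta(344.3,305.5,15,95.3)"
```

```text
[340.59023443 302.75369365 116.37167365] [ 0.01172503 -0.02091479  0.00755762 -0.01795844 -0.0003421  -0.0005758
 -0.00141351]
tx 0.24 ty 0.39 tz 10.14 rx 0.0 ry 0.0 rz -0.1
```

arm_command --targets '[{"tx": 0.2,"ty": 0.2,"tz": 2,"rx": 0,"ry": 0,"rz": 0,"claw": 8.5},{"tx": 0.2,"ty": 0.2,"tz": 5,"rx": 0,"ry": 0,"rz": 0,"claw": 8.5},{"tx": 0.2,"ty": 0.2,"tz": 8,"rx": 0,"ry": 0,"rz": 0,"claw": 8.5},{"tx": 0.2,"ty": 0.2,"tz": 10,"rx": 0,"ry": 0,"rz": 0,"claw": 8.5},{"tx": 0.2,"ty": 0.2,"tz": 10.2,"rx": 0,"ry": 0,"rz": 0,"claw": 8.5},{"tx": 0.2,"ty": 0.2,"tz": 10.2,"rx": 0,"ry": 0,"rz": 0,"claw": 8.5},{"tx": 0.2,"ty": 0.2,"tz": 10.2,"rx": 0,"ry": 0,"rz": 0,"claw": 4.5},{"tx": 0.2,"ty": 0.2,"tz": 10.2,"rx": 0,"ry": 0,"rz": 0,"claw": 4.5},{"tx": 0.2,"ty": 0.2,"tz": 10.2,"rx": 0,"ry": 0,"rz": 0,"claw": 4.5},{"tx": 0.2,"ty": 0.2,"tz": 10.2,"rx": 0,"ry": 0,"rz": 0,"claw": 4.5}]'

```text
time: 23.63
eef_pos: [343.0, 306.2, 16.1]
eef_rot: [2.117, 2.321, 0.006]
ft_force: [-0.2, -1.6, 7.4]
width: 53.1
gripper_force: 61.6
```

arm_command --targets '[{"tx": 0,"ty": 0,"tz": 0,"rx": 0,"ry": 0,"rz": 0,"claw": 4.5},{"tx": 0,"ty": 0,"tz": 0,"rx": 0,"ry": 0,"rz": 0,"claw": 4.5},{"tx": 0,"ty": 0,"tz": 0,"rx": 0,"ry": 0,"rz": 0,"claw": 4.5}]'

```text
time: 23.88
eef_pos: [343.0, 306.2, 16.2]
eef_rot: [2.117, 2.321, 0.006]
ft_force: [-0.4, -1.2, 8.3]
width: 53.3
gripper_force: 61.6
```

arm_command --targets '[{"tx": 0,"ty": 0,"tz": -3,"rx": 0,"ry": 0,"rz": 0,"claw": 4.5},{"tx": 0,"ty": 0,"tz": -7,"rx": 0,"ry": 0,"rz": 0,"claw": 4.5},{"tx": 0,"ty": 0,"tz": -11,"rx": 0,"ry": 0,"rz": 0,"claw": 4.5},{"tx": 0,"ty": 0,"tz": -15,"rx": 0,"ry": 0,"rz": 0,"claw": 4.5},{"tx": -0.7,"ty": 3,"tz": -18,"rx": 0,"ry": 0,"rz": 0,"claw": 4.5},{"tx": -1.4,"ty": 6.5,"tz": -19.5,"rx": 0,"ry": 0,"rz": 0,"claw": 4.5},{"tx": -2.1,"ty": 10,"tz": -20,"rx": 0,"ry": 0,"rz": 0,"claw": 4.5},{"tx": -2.8,"ty": 13.5,"tz": -20,"rx": 0,"ry": 0,"rz": 0,"claw": 4.5},{"tx": -3.5,"ty": 17,"tz": -20,"rx": 0,"ry": 0,"rz": 0,"claw": 4.5},{"tx": -4.6,"ty": 20.5,"tz": -20,"rx": 0,"ry": 0,"rz": 0,"claw": 4.5}]'

```text
time: 24.72
eef_pos: [551.2, 278.9, 215.7]
eef_rot: [-2.115, -2.323, -0.004]
ft_force: [0.7, 0.7, -1.4]
width: 52.9
gripper_force: 63.7
```

arm_command --targets '[{"tx": 0,"ty": 2.7,"tz": 0,"rx": 0,"ry": 0,"rz": 0,"claw": 4.5},{"tx": 0,"ty": 2.7,"tz": 0,"rx": 0,"ry": 0,"rz": 0,"claw": 4.5},{"tx": 0,"ty": 2.7,"tz": 0,"rx": 0,"ry": 0,"rz": 0,"claw": 4.5},{"tx": 0,"ty": 2.7,"tz": 0,"rx": 0,"ry": 0,"rz": 0,"claw": 4.5},{"tx": 0,"ty": 2.7,"tz": 0,"rx": 0,"ry": 0,"rz": 0,"claw": 4.5},{"tx": 0,"ty": 2.7,"tz": 0,"rx": 0,"ry": 0,"rz": 0,"claw": 4.5}]'

```text
time: 25.22
eef_pos: [575.5, 281.4, 214.6]
eef_rot: [-2.114, -2.323, -0.0]
ft_force: [-0.9, 0.1, -1.7]
width: 53.0
gripper_force: 63.9
```

```bash
python3 -c "
from h import *
delta(578,281.4,157,95.3)"
```

```text
tx -0.03 ty 0.25 tz 5.76 rx -0.0 ry -0.0 rz 0.1
```

arm_command --targets '[{"tx": 0,"ty": 0.2,"tz": 2,"rx": 0,"ry": 0,"rz": 0,"claw": 4.5},{"tx": 0,"ty": 0.2,"tz": 4,"rx": 0,"ry": 0,"rz": 0,"claw": 4.5},{"tx": 0,"ty": 0.2,"tz": 5,"rx": 0,"ry": 0,"rz": 0,"claw": 4.5},{"tx": 0,"ty": 0.2,"tz": 5.4,"rx": 0,"ry": 0,"rz": 0,"claw": 4.5},{"tx": 0,"ty": 0.2,"tz": 5.6,"rx": 0,"ry": 0,"rz": 0,"claw": 4.5},{"tx": 0,"ty": 0.2,"tz": 5.8,"rx": 0,"ry": 0,"rz": 0,"claw": 4.5},{"tx": 0,"ty": 0.2,"tz": 5.9,"rx": 0,"ry": 0,"rz": 0,"claw": 4.5},{"tx": 0,"ty": 0.2,"tz": 5.9,"rx": 0,"ry": 0,"rz": 0,"claw": 4.5},{"tx": 0,"ty": 0.2,"tz": 5.9,"rx": 0,"ry": 0,"rz": 0,"claw": 4.5}]'

```text
time: 25.97
eef_pos: [579.4, 281.2, 156.2]
eef_rot: [2.116, 2.321, 0.003]
ft_force: [0.7, -1.0, 0.8]
width: 52.6
gripper_force: 64.3
```

arm_command --targets '[{"tx": 0,"ty": 0,"tz": 0,"rx": 0,"ry": 0,"rz": 0,"claw": 7.5},{"tx": 0,"ty": 0,"tz": 0,"rx": 0,"ry": 0,"rz": 0,"claw": 8.5},{"tx": 0,"ty": 0,"tz": 0,"rx": 0,"ry": 0,"rz": 0,"claw": 8.5},{"tx": 0,"ty": 0,"tz": 0,"rx": 0,"ry": 0,"rz": 0,"claw": 8.5},{"tx": 0,"ty": 0,"tz": -3,"rx": 0,"ry": 0,"rz": 0,"claw": 8.5},{"tx": 0,"ty": 0,"tz": -7,"rx": 0,"ry": 0,"rz": 0,"claw": 8.5},{"tx": -0.5,"ty": -0.5,"tz": -10,"rx": 0,"ry": 0,"rz": 0,"claw": 8.5},{"tx": -4,"ty": -2,"tz": -10,"rx": 0,"ry": 0,"rz": 0,"claw": 8.5},{"tx": -8,"ty": -4,"tz": -10,"rx": 0,"ry": 0,"rz": 0,"claw": 8.5},{"tx": -12,"ty": -6,"tz": -10,"rx": 0,"ry": 0,"rz": 0,"claw": 8.5}]'

```text
time: 26.8
eef_pos: [532.2, 160.9, 255.9]
eef_rot: [2.114, 2.323, 0.003]
ft_force: [0.5, -1.0, 0.2]
width: 85.3
gripper_force: 0.0
```

arm_command --targets '[{"tx": -42,"ty": -22,"tz": 0,"rx": 0,"ry": 0,"rz": 0,"claw": 8.5},{"tx": -42,"ty": -22,"tz": 0,"rx": 0,"ry": 0,"rz": 0,"claw": 8.5},{"tx": -42,"ty": -22,"tz": 0,"rx": 0,"ry": 0,"rz": 0,"claw": 8.5},{"tx": -42,"ty": -22,"tz": 0,"rx": 0,"ry": 0,"rz": 0,"claw": 8.5},{"tx": -42,"ty": -22,"tz": 0,"rx": 0,"ry": 0,"rz": 0,"claw": 8.5},{"tx": -42,"ty": -22,"tz": 0,"rx": 0,"ry": 0,"rz": 0,"claw": 8.5},{"tx": -42,"ty": -22,"tz": 0,"rx": 0,"ry": 0,"rz": 0,"claw": 8.5},{"tx": -42,"ty": -22,"tz": 0,"rx": 0,"ry": 0,"rz": 0,"claw": 8.5},{"tx": -42,"ty": -22,"tz": 0,"rx": 0,"ry": 0,"rz": 0,"claw": 8.5},{"tx": -42,"ty": -22,"tz": 0,"rx": 0,"ry": 0,"rz": 0,"claw": 8.5}]'

```text
time: 27.63
eef_pos: [372.8, -225.5, 255.7]
eef_rot: [2.116, 2.321, 0.002]
ft_force: [0.3, -0.4, -0.3]
width: 84.7
gripper_force: 0.0
```

```bash
python3 -c "
from h import *
s=sensors.get_state();print(s['eef_pos'],s['q']);delta(349,-283,130,95.3)"
```

```text
[ 372.84854602 -225.48386239  255.68105664] [ 0.01936356  0.04765642  0.48143391  2.05645961 -0.02642443  1.04165683
  0.60602698]
tx -5.51 ty -2.92 tz 12.56 rx 0.1 ry 0.0 rz -0.0
```

arm_command --targets '[{"tx": -3,"ty": -1.5,"tz": 3,"rx": 0,"ry": 0,"rz": 0,"claw": 8.5},{"tx": -5.5,"ty": -2.9,"tz": 6,"rx": 0,"ry": 0,"rz": 0,"claw": 8.5},{"tx": -5.5,"ty": -2.9,"tz": 9,"rx": 0,"ry": 0,"rz": 0,"claw": 8.5},{"tx": -5.5,"ty": -2.9,"tz": 12,"rx": 0,"ry": 0,"rz": 0,"claw": 8.5},{"tx": -5.5,"ty": -2.9,"tz": 12.5,"rx": 0,"ry": 0,"rz": 0,"claw": 8.5},{"tx": -5.5,"ty": -2.9,"tz": 12.5,"rx": 0,"ry": 0,"rz": 0,"claw": 8.5},{"tx": -5.5,"ty": -2.9,"tz": 12.5,"rx": 0,"ry": 0,"rz": 0,"claw": 8.5},{"tx": -5.5,"ty": -2.9,"tz": 12.5,"rx": 0,"ry": 0,"rz": 0,"claw": 8.5}]'

```text
time: 28.3
eef_pos: [351.6, -281.8, 131.9]
eef_rot: [2.114, 2.32, 0.001]
ft_force: [-1.3, 0.2, -0.5]
width: 84.7
gripper_force: 0.0
```

```bash
cat > tin.py <<'E'
from h import *
import sys
d=img('wrist');s=sensors.get_state();print('tcp',np.round(s['eef_pos'],1),'yaw',round(yaw(s),1))
for q in imaging.spot_point('wrist','tin1')[:5]:
    r,c=np.array(q['location']).astype(int);h=cv2.cvtColor(d['image'],cv2.COLOR_BGR2HSV)[max(r-8,0):r+8,max(c-8,0):c+8].reshape(-1,3)
    p=onz(d,q['location'],0,True);print(round(q['p'],2),(r,c),'sat',np.median(h[:,1]),np.round(p,1))
E
python3 tin.py; python3 -c "
from h import *
delta(349,-283,15,95.3)"
```

```text
tcp [ 351.7 -281.8  132. ] yaw 95.3
0.96 (np.int64(297), np.int64(381)) sat 7.0 [ 432.6 -397.     0. ]
0.96 (np.int64(194), np.int64(437)) sat 7.0 [ 468.4 -276.     0. ]
0.84 (np.int64(206), np.int64(205)) sat 255.0 [ 243.8 -310.     0. ]
0.83 (np.int64(276), np.int64(283)) sat 255.0 [ 325.2 -378.8    0. ]
0.78 (np.int64(297), np.int64(485)) sat 7.0 [ 567.5 -397.5    0. ]
tx -0.09 ty -0.31 tz 11.69 rx 0.2 ry 0.1 rz 0.0
```

```bash
sed -i 's/\[:5\]//' tin.py; python3 tin.py|grep -v 255; python3 - <<'E'
from h import *
d=img('wrist','w10.png');g=cv2.cvtColor(d['image'],cv2.COLOR_BGR2HSV)
c=cv2.resize(d['image'][120:320,200:460],None,fx=3,fy=3);cv2.imwrite('pics/w10c.png',c)
E
```

```text
tcp [ 351.4 -281.6  131.7] yaw 95.3
0.83 (np.int64(300), np.int64(384)) sat 7.0 [ 436.6 -400.6    0. ]
0.8 (np.int64(298), np.int64(486)) sat 7.0 [ 569.3 -399.8    0. ]
0.75 (np.int64(191), np.int64(317)) sat 11.0 [ 351.3 -283.9    0. ]
0.62 (np.int64(194), np.int64(438)) sat 7.0 [ 469.  -275.9    0. ]
```

View pics/w10c.png

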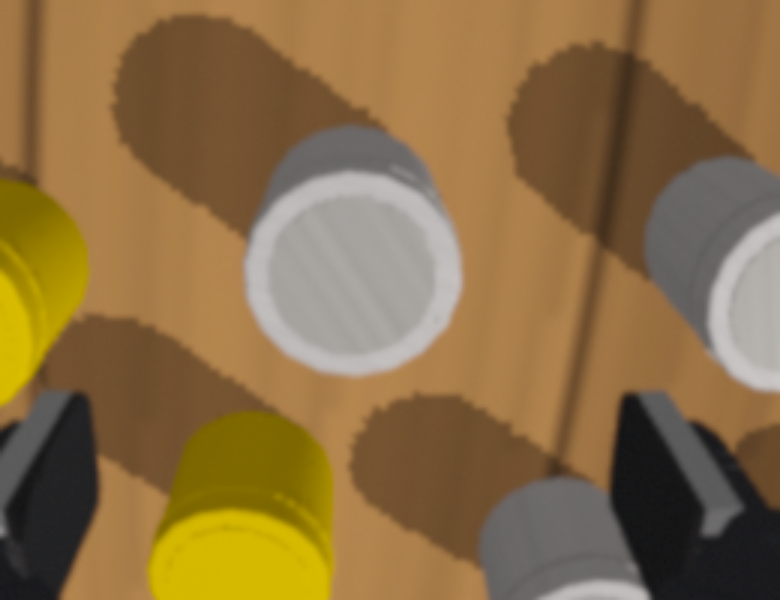

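The tin's rim centre is at (318,211) in the wrist view, grey and centred between the fingers.

arm_command --targets '[{"tx": -0.2,"ty": 0,"tz": 3,"rx": 0,"ry": 0,"rz": 0,"claw": 8.5},{"tx": -0.2,"ty": 0,"tz": 6,"rx": 0,"ry": 0,"rz": 0,"claw": 8.5},{"tx": -0.2,"ty": 0,"tz": 9,"rx": 0,"ry": 0,"rz": 0,"claw": 8.5},{"tx": -0.2,"ty": 0,"tz": 11,"rx": 0,"ry": 0,"rz": 0,"claw": 8.5},{"tx": -0.2,"ty": 0,"tz": 11.6,"rx": 0,"ry": 0,"rz": 0,"claw": 8.5},{"tx": -0.2,"ty": 0,"tz": 11.6,"rx": 0,"ry": 0,"rz": 0,"claw": 8.5},{"tx": -0.2,"ty": 0,"tz": 11.6,"rx": 0,"ry": 0,"rz": 0,"claw": 4.5},{"tx": -0.2,"ty": 0,"tz": 11.6,"rx": 0,"ry": 0,"rz": 0,"claw": 4.5},{"tx": -0.2,"ty": 0,"tz": 11.6,"rx": 0,"ry": 0,"rz": 0,"claw": 4.5},{"tx": -0.2,"ty": 0,"tz": 11.6,"rx": 0,"ry": 0,"rz": 0,"claw": 4.5}]'

```text
time: 29.38
eef_pos: [351.4, -284.0, 15.9]
eef_rot: [2.114, 2.32, 0.001]
ft_force: [-0.4, 0.1, 5.3]
width: 52.9
gripper_force: 61.9
```

arm_command --targets '[{"tx": 0,"ty": 0,"tz": 0,"rx": 0,"ry": 0,"rz": 0,"claw": 4.5},{"tx": 0,"ty": 0,"tz": 0,"rx": 0,"ry": 0,"rz": 0,"claw": 4.5},{"tx": 0,"ty": 0,"tz": -3,"rx": 0,"ry": 0,"rz": 0,"claw": 4.5},{"tx": 0,"ty": 0,"tz": -7,"rx": 0,"ry": 0,"rz": 0,"claw": 4.5},{"tx": 0,"ty": 0,"tz": -11,"rx": 0,"ry": 0,"rz": 0,"claw": 4.5},{"tx": 0,"ty": 0,"tz": -15,"rx": 0,"ry": 0,"rz": 0,"claw": 4.5},{"tx": 0,"ty": 0,"tz": -19,"rx": 0,"ry": 0,"rz": 0,"claw": 4.5},{"tx": 0,"ty": 0,"tz": -22.5,"rx": 0,"ry": 0,"rz": 0,"claw": 4.5},{"tx": 3,"ty": 2,"tz": -22.5,"rx": 0,"ry": 0,"rz": 0,"claw": 4.5},{"tx": 6,"ty": 4,"tz": -22.5,"rx": 0,"ry": 0,"rz": 0,"claw": 4.5}]'

```text
time: 30.22
eef_pos: [386.0, -221.6, 243.2]
eef_rot: [2.118, 2.31, 0.007]
ft_force: [1.1, 1.2, -1.9]
width: 52.8
gripper_force: 63.5
```

```bash
python3 -c "
from h import *
delta(584,216.7,238,95.3)"
```

```text
tx 41.95 ty 23.51 tz 0.60 rx 0.5 ry 0.2 rz -0.3
```

arm_command --targets '[{"tx": 3.4,"ty": 1.9,"tz": 0,"rx": 0,"ry": 0,"rz": 0,"claw": 4.5},{"tx": 6.8,"ty": 3.8,"tz": 0,"rx": 0,"ry": 0,"rz": 0,"claw": 4.5},{"tx": 10.2,"ty": 5.7,"tz": 0,"rx": 0,"ry": 0,"rz": 0,"claw": 4.5},{"tx": 13.6,"ty": 7.6,"tz": 0,"rx": 0,"ry": 0,"rz": 0,"claw": 4.5},{"tx": 17,"ty": 9.5,"tz": 0,"rx": 0,"ry": 0,"rz": 0,"claw": 4.5},{"tx": 20.4,"ty": 11.4,"tz": 0,"rx": 0,"ry": 0,"rz": 0,"claw": 4.5},{"tx": 23.8,"ty": 13.3,"tz": 0,"rx": 0,"ry": 0,"rz": 0,"claw": 4.5},{"tx": 27.2,"ty": 15.2,"tz": 0,"rx": 0,"ry": 0,"rz": 0,"claw": 4.5},{"tx": 30.6,"ty": 17.1,"tz": 0,"rx": 0,"ry": 0,"rz": 0,"claw": 4.5},{"tx": 34,"ty": 19,"tz": 0,"rx": 0,"ry": 0,"rz": 0,"claw": 4.5}]'

```text
time: 31.05
eef_pos: [542.8, 138.1, 240.4]
eef_rot: [2.116, 2.321, 0.002]
ft_force: [0.9, -0.5, -0.9]
width: 52.7
gripper_force: 63.5
```

arm_command --targets '[{"tx": 3,"ty": 1.8,"tz": 0,"rx": 0,"ry": 0,"rz": 0,"claw": 4.5},{"tx": 6,"ty": 3.4,"tz": 0,"rx": 0,"ry": 0,"rz": 0,"claw": 4.5},{"tx": 7.9,"ty": 4.5,"tz": 0,"rx": 0,"ry": 0,"rz": 0,"claw": 4.5},{"tx": 7.9,"ty": 4.5,"tz": 0,"rx": 0,"ry": 0,"rz": 0,"claw": 4.5},{"tx": 7.9,"ty": 4.5,"tz": 0,"rx": 0,"ry": 0,"rz": 0,"claw": 4.5},{"tx": 7.9,"ty": 4.5,"tz": 0,"rx": 0,"ry": 0,"rz": 0,"claw": 4.5},{"tx": 7.9,"ty": 4.5,"tz": 0,"rx": 0,"ry": 0,"rz": 0,"claw": 4.5},{"tx": 7.9,"ty": 4.5,"tz": 0,"rx": 0,"ry": 0,"rz": 0,"claw": 4.5}]'

```text
time: 31.72
eef_pos: [579.9, 217.3, 239.7]
eef_rot: [2.119, 2.319, -0.0]
ft_force: [0.1, 0.4, -1.6]
width: 53.1
gripper_force: 63.5
```

```bash
python3 - <<'E'
from h import *
delta(584,216.7,156.5,95.3);e=img('side','s11.png')
for q in imaging.spot_point('side','tin1')[:9]:print(round(q['p'],2),np.round(q['location']),np.round(onz(e,q['location'],140),1))
E
```

```text
tx -0.09 ty 0.40 tz 8.32 rx 0.0 ry 0.0 rz -0.1
0.84 [362. 295.] [ 442.3 -483.   140. ]
0.8 [308. 309.] [ 465.2 -383.4  140. ]
0.73 [100. 346.] [596.9 414.2 140. ]
0.73 [351. 237.] [ 349.  -461.6  140. ]
0.72 [118. 343.] [576.8 294.8 140. ]
0.71 [308. 419.] [ 659.3 -389.7  140. ]
0.69 [322. 205.] [ 287.6 -406.1  140. ]
0.64 [356. 365.] [ 553.4 -477.7  140. ]
```

View pics/s11.png

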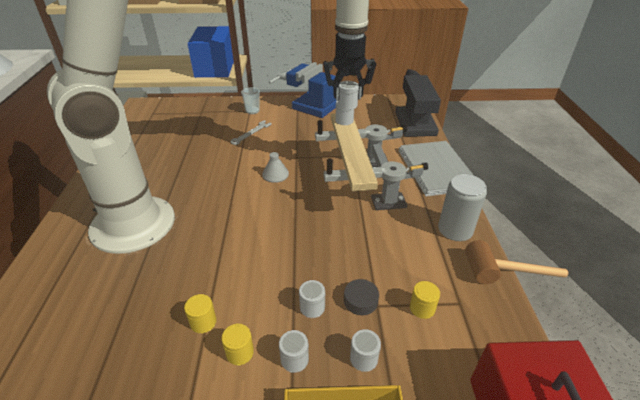

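The first tin stands at the far end of the board at (345,118), and the second hangs above its slot. Lowering.

arm_command --targets '[{"tx": 0,"ty": 0.3,"tz": 3,"rx": 0,"ry": 0,"rz": 0,"claw": 4.5},{"tx": 0,"ty": 0.3,"tz": 6,"rx": 0,"ry": 0,"rz": 0,"claw": 4.5},{"tx": 0,"ty": 0.3,"tz": 7.3,"rx": 0,"ry": 0,"rz": 0,"claw": 4.5},{"tx": 0,"ty": 0.3,"tz": 7.9,"rx": 0,"ry": 0,"rz": 0,"claw": 4.5},{"tx": 0,"ty": 0.3,"tz": 8.2,"rx": 0,"ry": 0,"rz": 0,"claw": 4.5},{"tx": 0,"ty": 0.3,"tz": 8.3,"rx": 0,"ry": 0,"rz": 0,"claw": 4.5},{"tx": 0,"ty": 0.3,"tz": 8.35,"rx": 0,"ry": 0,"rz": 0,"claw": 4.5},{"tx": 0,"ty": 0.3,"tz": 8.4,"rx": 0,"ry": 0,"rz": 0,"claw": 4.5},{"tx": 0,"ty": 0.3,"tz": 8.4,"rx": 0,"ry": 0,"rz": 0,"claw": 4.5}]'

```text
time: 32.57
eef_pos: [583.7, 219.7, 156.4]
eef_rot: [2.116, 2.321, 0.003]
ft_force: [-0.0, -0.2, -1.2]
width: 52.8
gripper_force: 63.5
```

arm_command --targets '[{"tx": 0,"ty": 0,"tz": 0.05,"rx": 0,"ry": 0,"rz": 0,"claw": 6},{"tx": 0,"ty": 0,"tz": 0,"rx": 0,"ry": 0,"rz": 0,"claw": 8.5},{"tx": 0,"ty": 0,"tz": 0,"rx": 0,"ry": 0,"rz": 0,"claw": 8.5},{"tx": 0,"ty": 0,"tz": 0,"rx": 0,"ry": 0,"rz": 0,"claw": 8.5},{"tx": 0,"ty": 0,"tz": -3,"rx": 0,"ry": 0,"rz": 0,"claw": 8.5},{"tx": 0,"ty": 0,"tz": -7,"rx": 0,"ry": 0,"rz": 0,"claw": 8.5},{"tx": -0.5,"ty": -0.2,"tz": -10,"rx": 0,"ry": 0,"rz": 0,"claw": 8.5},{"tx": -4,"ty": -1.3,"tz": -10,"rx": 0,"ry": 0,"rz": 0,"claw": 8.5},{"tx": -8,"ty": -2.6,"tz": -10,"rx": 0,"ry": 0,"rz": 0,"claw": 8.5},{"tx": -12,"ty": -4,"tz": -10,"rx": 0,"ry": 0,"rz": 0,"claw": 8.5}]'

```text
time: 33.4
eef_pos: [554.5, 96.8, 256.1]
eef_rot: [2.113, 2.323, 0.003]
ft_force: [0.7, -0.7, 0.3]
width: 85.0
gripper_force: 0.0
```

arm_command --targets '[{"tx": -36.5,"ty": -12,"tz": 0,"rx": 0,"ry": 0,"rz": 0,"claw": 8.5},{"tx": -36.5,"ty": -12,"tz": 0,"rx": 0,"ry": 0,"rz": 0,"claw": 8.5},{"tx": -36.5,"ty": -12,"tz": 0,"rx": 0,"ry": 0,"rz": 0,"claw": 8.5},{"tx": -36.5,"ty": -12,"tz": 0,"rx": 0,"ry": 0,"rz": 0,"claw": 8.5},{"tx": -36.5,"ty": -12,"tz": 0,"rx": 0,"ry": 0,"rz": 0,"claw": 8.5},{"tx": -36.5,"ty": -12,"tz": 0,"rx": 0,"ry": 0,"rz": 0,"claw": 8.5},{"tx": -36.5,"ty": -12,"tz": 0,"rx": 0,"ry": 0,"rz": 0,"claw": 8.5},{"tx": -36.5,"ty": -12,"tz": 0,"rx": 0,"ry": 0,"rz": 0,"claw": 8.5},{"tx": -36.5,"ty": -12,"tz": 0,"rx": 0,"ry": 0,"rz": 0,"claw": 8.5},{"tx": -36.5,"ty": -12,"tz": 0,"rx": 0,"ry": 0,"rz": 0,"claw": 8.5}]'

```text
time: 34.23
eef_pos: [465.2, -285.6, 256.1]
eef_rot: [2.125, 2.309, -0.005]
ft_force: [-0.9, -0.6, -0.2]
width: 85.2
gripper_force: 0.0
```

arm_command --targets '[{"tx": 0,"ty": 0,"tz": 4,"rx": 0,"ry": 0,"rz": 0,"claw": 8.5},{"tx": 0,"ty": 0,"tz": 8,"rx": 0,"ry": 0,"rz": 0,"claw": 8.5},{"tx": 0,"ty": 0,"tz": 12,"rx": 0,"ry": 0,"rz": 0,"claw": 8.5},{"tx": 0,"ty": 0,"tz": 12.5,"rx": 0,"ry": 0,"rz": 0,"claw": 8.5},{"tx": 0,"ty": 0,"tz": 12.5,"rx": 0,"ry": 0,"rz": 0,"claw": 8.5},{"tx": 0,"ty": 0,"tz": 12.5,"rx": 0,"ry": 0,"rz": 0,"claw": 8.5}]'

```text
time: 34.73
eef_pos: [469.3, -277.8, 131.5]
eef_rot: [2.116, 2.321, 0.0]
ft_force: [0.8, -0.3, 0.4]
width: 84.9
gripper_force: 0.0
```

```bash
cat >> tin.py <<'E'
g=cv2.cvtColor(d['image'],cv2.COLOR_BGR2HSV);m=((g[...,1]<25)&(g[...,2]>135)).astype(np.uint8)
m=cv2.morphologyEx(m,cv2.MORPH_OPEN,np.ones((3,3),np.uint8))
for c in cv2.findContours(m,0,cv2.CHAIN_APPROX_NONE)[0]:
    if cv2.contourArea(c)<500: continue
    p=np.array([onz(d,(q[0][1],q[0][0]),60,True)[:2] for q in c],np.float32);x,r=cv2.minEnclosingCircle(p)
    if r<40: print('top',np.round(x,1),round(r,1))
E
python3 tin.py
```

```text
tcp [ 470.2 -278.2  132.5] yaw 95.3
0.86 (np.int64(270), np.int64(177)) sat 255.0 [ 324.3 -384.3    0. ]
0.75 (np.int64(293), np.int64(275)) sat 7.0 [ 434.9 -396.8    0. ]
0.69 (np.int64(189), np.int64(317)) sat 11.0 [ 469. -278.    0.]
0.66 (np.int64(220), np.int64(527)) sat 255.0 [ 708.4 -291.     0. ]
0.56 (np.int64(201), np.int64(108)) sat 255.0 [ 241.7 -311.4    0. ]
top [ 439.1 -384.7] 40.0
top [ 471.5 -278.1] 27.4
```

arm_command --targets '[{"tx": 0,"ty": 0,"tz": 3,"rx": 0,"ry": 0,"rz": 0,"claw": 8.5},{"tx": 0,"ty": 0,"tz": 6,"rx": 0,"ry": 0,"rz": 0,"claw": 8.5},{"tx": 0,"ty": 0,"tz": 9,"rx": 0,"ry": 0,"rz": 0,"claw": 8.5},{"tx": 0,"ty": 0,"tz": 11,"rx": 0,"ry": 0,"rz": 0,"claw": 8.5},{"tx": 0,"ty": 0,"tz": 11.6,"rx": 0,"ry": 0,"rz": 0,"claw": 8.5},{"tx": 0,"ty": 0,"tz": 11.6,"rx": 0,"ry": 0,"rz": 0,"claw": 8.5},{"tx": 0,"ty": 0,"tz": 11.6,"rx": 0,"ry": 0,"rz": 0,"claw": 4.5},{"tx": 0,"ty": 0,"tz": 11.6,"rx": 0,"ry": 0,"rz": 0,"claw": 4.5},{"tx": 0,"ty": 0,"tz": 11.6,"rx": 0,"ry": 0,"rz": 0,"claw": 4.5},{"tx": 0,"ty": 0,"tz": 11.6,"rx": 0,"ry": 0,"rz": 0,"claw": 4.5}]'

```text
time: 35.67
eef_pos: [470.3, -278.1, 16.6]
eef_rot: [2.114, 2.319, 0.002]
ft_force: [-0.2, 0.5, 6.5]
width: 52.9
gripper_force: 61.7
```

arm_command --targets '[{"tx": 0,"ty": 0,"tz": 0,"rx": 0,"ry": 0,"rz": 0,"claw": 4.5},{"tx": 0,"ty": 0,"tz": 0,"rx": 0,"ry": 0,"rz": 0,"claw": 4.5},{"tx": 0,"ty": 0,"tz": -3,"rx": 0,"ry": 0,"rz": 0,"claw": 4.5},{"tx": 0,"ty": 0,"tz": -7,"rx": 0,"ry": 0,"rz": 0,"claw": 4.5},{"tx": 0,"ty": 0,"tz": -11,"rx": 0,"ry": 0,"rz": 0,"claw": 4.5},{"tx": 0,"ty": 0,"tz": -15,"rx": 0,"ry": 0,"rz": 0,"claw": 4.5},{"tx": 0,"ty": 0,"tz": -19,"rx": 0,"ry": 0,"rz": 0,"claw": 4.5},{"tx": 0,"ty": 0,"tz": -22.5,"rx": 0,"ry": 0,"rz": 0,"claw": 4.5},{"tx": 3,"ty": 1,"tz": -22.5,"rx": 0,"ry": 0,"rz": 0,"claw": 4.5},{"tx": 6,"ty": 2,"tz": -22.5,"rx": 0,"ry": 0,"rz": 0,"claw": 4.5}]'

```text
time: 36.5
eef_pos: [484.1, -218.2, 243.5]
eef_rot: [2.118, 2.31, 0.005]
ft_force: [0.9, 0.7, -3.5]
width: 53.1
gripper_force: 64.0
```

```bash
python3 -c "
from h import *
delta(590,152,238,95.3)"
```

```text
tx 35.96 ty 13.75 tz 0.53 rx 0.4 ry 0.2 rz -0.3
```

arm_command --targets '[{"tx": 3.6,"ty": 1.4,"tz": 0,"rx": 0,"ry": 0,"rz": 0,"claw": 4.5},{"tx": 7.2,"ty": 2.8,"tz": 0,"rx": 0,"ry": 0,"rz": 0,"claw": 4.5},{"tx": 10.8,"ty": 4.1,"tz": 0,"rx": 0,"ry": 0,"rz": 0,"claw": 4.5},{"tx": 14.4,"ty": 5.5,"tz": 0,"rx": 0,"ry": 0,"rz": 0,"claw": 4.5},{"tx": 18,"ty": 6.9,"tz": 0,"rx": 0,"ry": 0,"rz": 0,"claw": 4.5},{"tx": 21.6,"ty": 8.3,"tz": 0,"rx": 0,"ry": 0,"rz": 0,"claw": 4.5},{"tx": 25.2,"ty": 9.6,"tz": 0,"rx": 0,"ry": 0,"rz": 0,"claw": 4.5},{"tx": 28.8,"ty": 11,"tz": 0,"rx": 0,"ry": 0,"rz": 0,"claw": 4.5},{"tx": 32.4,"ty": 12.4,"tz": 0,"rx": 0,"ry": 0,"rz": 0,"claw": 4.5},{"tx": 36,"ty": 13.8,"tz": 0,"rx": 0,"ry": 0,"rz": 0,"claw": 4.5}]'

```text
time: 37.33
eef_pos: [587.2, 157.2, 240.3]
eef_rot: [2.117, 2.321, 0.002]
ft_force: [0.9, -0.7, -2.1]
width: 53.0
gripper_force: 64.0
```

arm_command --targets '[{"tx": 0,"ty": 0,"tz": 0,"rx": 0,"ry": 0,"rz": 0,"claw": 4.5},{"tx": 0,"ty": 0,"tz": 0,"rx": 0,"ry": 0,"rz": 0,"claw": 4.5},{"tx": 0,"ty": 0,"tz": 0,"rx": 0,"ry": 0,"rz": 0,"claw": 4.5},{"tx": 0,"ty": 0,"tz": 0,"rx": 0,"ry": 0,"rz": 0,"claw": 4.5}]'

```text
time: 37.67
eef_pos: [587.1, 153.5, 239.6]
eef_rot: [2.119, 2.318, -0.001]
ft_force: [0.4, -0.9, -2.8]
width: 53.0
gripper_force: 64.1
```

```bash
python3 -c "
from h import *
delta(590,152,156.5,95.3)"
```

```text
tx -0.16 ty 0.28 tz 8.31 rx 0.0 ry 0.1 rz -0.1
```

arm_command --targets '[{"tx": -0.2,"ty": 0.2,"tz": 3,"rx": 0,"ry": 0,"rz": 0,"claw": 4.5},{"tx": -0.2,"ty": 0.2,"tz": 6,"rx": 0,"ry": 0,"rz": 0,"claw": 4.5},{"tx": -0.2,"ty": 0.2,"tz": 7.3,"rx": 0,"ry": 0,"rz": 0,"claw": 4.5},{"tx": -0.2,"ty": 0.2,"tz": 7.9,"rx": 0,"ry": 0,"rz": 0,"claw": 4.5},{"tx": -0.2,"ty": 0.2,"tz": 8.2,"rx": 0,"ry": 0,"rz": 0,"claw": 4.5},{"tx": -0.2,"ty": 0.2,"tz": 8.3,"rx": 0,"ry": 0,"rz": 0,"claw": 4.5},{"tx": -0.2,"ty": 0.2,"tz": 8.35,"rx": 0,"ry": 0,"rz": 0,"claw": 4.5},{"tx": -0.2,"ty": 0.2,"tz": 8.4,"rx": 0,"ry": 0,"rz": 0,"claw": 4.5},{"tx": -0.2,"ty": 0.2,"tz": 8.4,"rx": 0,"ry": 0,"rz": 0,"claw": 4.5}]'

```text
time: 38.42
eef_pos: [590.5, 154.0, 156.7]
eef_rot: [2.115, 2.321, 0.004]
ft_force: [0.2, 0.1, 1.1]
width: 53.0
gripper_force: 64.5
```

arm_command --targets '[{"tx": 0,"ty": 0,"tz": 0,"rx": 0,"ry": 0,"rz": 0,"claw": 6},{"tx": 0,"ty": 0,"tz": 0,"rx": 0,"ry": 0,"rz": 0,"claw": 8.5},{"tx": 0,"ty": 0,"tz": 0,"rx": 0,"ry": 0,"rz": 0,"claw": 8.5},{"tx": 0,"ty": 0,"tz": 0,"rx": 0,"ry": 0,"rz": 0,"claw": 8.5},{"tx": 0,"ty": 0,"tz": -3,"rx": 0,"ry": 0,"rz": 0,"claw": 8.5},{"tx": 0,"ty": 0,"tz": -7,"rx": 0,"ry": 0,"rz": 0,"claw": 8.5},{"tx": -0.5,"ty": -0.2,"tz": -10,"rx": 0,"ry": 0,"rz": 0,"claw": 8.5},{"tx": -4,"ty": -1.6,"tz": -10,"rx": 0,"ry": 0,"rz": 0,"claw": 8.5},{"tx": -8,"ty": -3.1,"tz": -10,"rx": 0,"ry": 0,"rz": 0,"claw": 8.5},{"tx": -12,"ty": -4.7,"tz": -10,"rx": 0,"ry": 0,"rz": 0,"claw": 8.5}]'

```text
time: 39.25
eef_pos: [554.4, 31.8, 256.1]
eef_rot: [2.113, 2.323, 0.003]
ft_force: [0.3, -0.8, -0.2]
width: 84.8
gripper_force: 0.0
```

arm_command --targets '[{"tx": -41.6,"ty": -16.1,"tz": 0,"rx": 0,"ry": 0,"rz": 0,"claw": 8.5},{"tx": -41.6,"ty": -16.1,"tz": 0,"rx": 0,"ry": 0,"rz": 0,"claw": 8.5},{"tx": -41.6,"ty": -16.1,"tz": 0,"rx": 0,"ry": 0,"rz": 0,"claw": 8.5},{"tx": -41.6,"ty": -16.1,"tz": 0,"rx": 0,"ry": 0,"rz": 0,"claw": 8.5},{"tx": -41.6,"ty": -16.1,"tz": 0,"rx": 0,"ry": 0,"rz": 0,"claw": 8.5},{"tx": -41.6,"ty": -16.1,"tz": 0,"rx": 0,"ry": 0,"rz": 0,"claw": 8.5},{"tx": -41.6,"ty": -16.1,"tz": 0,"rx": 0,"ry": 0,"rz": 0,"claw": 8.5},{"tx": -41.6,"ty": -16.1,"tz": 0,"rx": 0,"ry": 0,"rz": 0,"claw": 8.5},{"tx": -41.6,"ty": -16.1,"tz": 0,"rx": 0,"ry": 0,"rz": 0,"claw": 8.5},{"tx": -41.6,"ty": -16.1,"tz": 0,"rx": 0,"ry": 0,"rz": 0,"claw": 8.5}]'

```text
time: 40.08
eef_pos: [439.6, -370.3, 255.5]
eef_rot: [2.116, 2.321, 0.001]
ft_force: [0.7, 0.3, -0.3]
width: 84.8
gripper_force: 0.0
```

```bash
python3 -c "
from h import *
s=sensors.get_state();print(s['eef_pos'],s['q']);delta(433,-399,131,95.3)"
```

```text
[ 439.64224867 -370.26093833  255.50572454] [ 0.23448278  0.33945427  0.52618124  1.74555538 -0.18864597  1.10623917
  0.91342631]
tx -2.80 ty -0.94 tz 12.45 rx 0.0 ry 0.0 rz 0.0
```

arm_command --targets '[{"tx": -2.7,"ty": -0.9,"tz": 3,"rx": 0,"ry": 0,"rz": 0,"claw": 8.5},{"tx": -2.7,"ty": -0.9,"tz": 7,"rx": 0,"ry": 0,"rz": 0,"claw": 8.5},{"tx": -2.7,"ty": -0.9,"tz": 11,"rx": 0,"ry": 0,"rz": 0,"claw": 8.5},{"tx": -2.7,"ty": -0.9,"tz": 12.5,"rx": 0,"ry": 0,"rz": 0,"claw": 8.5},{"tx": -2.7,"ty": -0.9,"tz": 12.5,"rx": 0,"ry": 0,"rz": 0,"claw": 8.5},{"tx": -2.7,"ty": -0.9,"tz": 12.5,"rx": 0,"ry": 0,"rz": 0,"claw": 8.5},{"tx": -2.7,"ty": -0.9,"tz": 12.5,"rx": 0,"ry": 0,"rz": 0,"claw": 8.5}]'

```text
time: 40.67
eef_pos: [434.9, -397.2, 131.8]
eef_rot: [2.115, 2.32, 0.0]
ft_force: [0.0, -0.1, 0.5]
width: 84.8
gripper_force: 0.0
```

```bash
python3 tin.py
```

```text
tcp [ 435.2 -397.3  132.3] yaw 95.3
0.9 (np.int64(162), np.int64(204)) sat 255.0 [ 326.7 -380.9    0. ]
0.8 (np.int64(122), np.int64(566)) sat 255.0 [ 703.9 -292.     0. ]
0.73 (np.int64(202), np.int64(451)) sat 7.0 [ 567.9 -398.1    0. ]
0.64 (np.int64(85), np.int64(130)) sat 255.0 [ 242.5 -308.1    0. ]
0.59 (np.int64(189), np.int64(313)) sat 11.0 [ 431.  -398.8    0. ]
top [ 513.7 -511.5] 22.2
top [ 567.5 -401.1] 26.5
top [ 435.1 -397.7] 27.2
```

arm_command --targets '[{"tx": 0,"ty": 0,"tz": 3,"rx": 0,"ry": 0,"rz": 0,"claw": 8.5},{"tx": 0,"ty": 0,"tz": 6,"rx": 0,"ry": 0,"rz": 0,"claw": 8.5},{"tx": 0,"ty": 0,"tz": 9,"rx": 0,"ry": 0,"rz": 0,"claw": 8.5},{"tx": 0,"ty": 0,"tz": 11,"rx": 0,"ry": 0,"rz": 0,"claw": 8.5},{"tx": 0,"ty": 0,"tz": 11.6,"rx": 0,"ry": 0,"rz": 0,"claw": 8.5},{"tx": 0,"ty": 0,"tz": 11.6,"rx": 0,"ry": 0,"rz": 0,"claw": 8.5},{"tx": 0,"ty": 0,"tz": 11.6,"rx": 0,"ry": 0,"rz": 0,"claw": 4.5},{"tx": 0,"ty": 0,"tz": 11.6,"rx": 0,"ry": 0,"rz": 0,"claw": 4.5},{"tx": 0,"ty": 0,"tz": 11.6,"rx": 0,"ry": 0,"rz": 0,"claw": 4.5},{"tx": 0,"ty": 0,"tz": 11.6,"rx": 0,"ry": 0,"rz": 0,"claw": 4.5}]'

```text
time: 41.6
eef_pos: [435.3, -397.6, 16.6]
eef_rot: [2.114, 2.319, 0.001]
ft_force: [0.0, 0.1, 7.1]
width: 53.0
gripper_force: 62.5
```

arm_command --targets '[{"tx": 0,"ty": 0,"tz": 0,"rx": 0,"ry": 0,"rz": 0,"claw": 4.5},{"tx": 0,"ty": 0,"tz": 0,"rx": 0,"ry": 0,"rz": 0,"claw": 4.5},{"tx": 0,"ty": 0,"tz": -3,"rx": 0,"ry": 0,"rz": 0,"claw": 4.5},{"tx": 0,"ty": 0,"tz": -7,"rx": 0,"ry": 0,"rz": 0,"claw": 4.5},{"tx": 0,"ty": 0,"tz": -11,"rx": 0,"ry": 0,"rz": 0,"claw": 4.5},{"tx": 0,"ty": 0,"tz": -15,"rx": 0,"ry": 0,"rz": 0,"claw": 4.5},{"tx": 0,"ty": 0,"tz": -19,"rx": 0,"ry": 0,"rz": 0,"claw": 4.5},{"tx": 0,"ty": 0,"tz": -22.5,"rx": 0,"ry": 0,"rz": 0,"claw": 4.5},{"tx": 3,"ty": 1,"tz": -22.5,"rx": 0,"ry": 0,"rz": 0,"claw": 4.5},{"tx": 6,"ty": 2,"tz": -22.5,"rx": 0,"ry": 0,"rz": 0,"claw": 4.5}]'

```text
time: 42.43
eef_pos: [448.8, -337.6, 243.5]
eef_rot: [2.117, 2.31, 0.002]
ft_force: [0.2, 0.2, -1.9]
width: 52.9
gripper_force: 63.6
```

arm_command --targets '[{"tx": 3.6,"ty": 1.6,"tz": 0,"rx": 0,"ry": 0,"rz": 0,"claw": 4.5},{"tx": 7.2,"ty": 3.2,"tz": 0,"rx": 0,"ry": 0,"rz": 0,"claw": 4.5},{"tx": 10.8,"ty": 4.8,"tz": 0,"rx": 0,"ry": 0,"rz": 0,"claw": 4.5},{"tx": 14.4,"ty": 6.4,"tz": 0,"rx": 0,"ry": 0,"rz": 0,"claw": 4.5},{"tx": 18,"ty": 8,"tz": 0,"rx": 0,"ry": 0,"rz": 0,"claw": 4.5},{"tx": 21.6,"ty": 9.6,"tz": 0,"rx": 0,"ry": 0,"rz": 0,"claw": 4.5},{"tx": 25.2,"ty": 11.2,"tz": 0,"rx": 0,"ry": 0,"rz": 0,"claw": 4.5},{"tx": 28.8,"ty": 12.8,"tz": 0,"rx": 0,"ry": 0,"rz": 0,"claw": 4.5},{"tx": 32.4,"ty": 14.4,"tz": 0,"rx": 0,"ry": 0,"rz": 0,"claw": 4.5},{"tx": 36,"ty": 16,"tz": 0,"rx": 0,"ry": 0,"rz": 0,"claw": 4.5}]'

```text
time: 43.27
eef_pos: [574.7, 40.4, 240.3]
eef_rot: [2.116, 2.321, 0.002]
ft_force: [0.2, -1.1, -1.0]
width: 52.7
gripper_force: 63.6
```

```bash
python3 -c "
from h import *
delta(596,87.3,238,95.3)"
```

```text
tx 4.47 ty 2.55 tz 0.23 rx 0.1 ry -0.0 rz -0.0
```

arm_command --targets '[{"tx": 2.4,"ty": 1.3,"tz": 0,"rx": 0,"ry": 0,"rz": 0,"claw": 4.5},{"tx": 4.8,"ty": 2.6,"tz": 0,"rx": 0,"ry": 0,"rz": 0,"claw": 4.5},{"tx": 4.8,"ty": 2.6,"tz": 0,"rx": 0,"ry": 0,"rz": 0,"claw": 4.5},{"tx": 4.8,"ty": 2.6,"tz": 0,"rx": 0,"ry": 0,"rz": 0,"claw": 4.5},{"tx": 4.8,"ty": 2.6,"tz": 0,"rx": 0,"ry": 0,"rz": 0,"claw": 4.5},{"tx": 4.8,"ty": 2.6,"tz": 0,"rx": 0,"ry": 0,"rz": 0,"claw": 4.5},{"tx": 4.8,"ty": 2.6,"tz": 0,"rx": 0,"ry": 0,"rz": 0,"claw": 4.5}]'

```text
time: 43.85
eef_pos: [595.7, 86.9, 239.6]
eef_rot: [2.119, 2.319, -0.0]
ft_force: [0.1, 0.1, -1.5]
width: 52.7
gripper_force: 63.6
```

```bash
python3 -c "
from h import *
delta(596,87.3,156.5,95.3)"
```

```text
tx 0.04 ty 0.03 tz 8.31 rx 0.0 ry 0.0 rz -0.2
```

arm_command --targets '[{"tx": 0,"ty": 0,"tz": 3,"rx": 0,"ry": 0,"rz": 0,"claw": 4.5},{"tx": 0,"ty": 0,"tz": 6,"rx": 0,"ry": 0,"rz": 0,"claw": 4.5},{"tx": 0,"ty": 0,"tz": 7.3,"rx": 0,"ry": 0,"rz": 0,"claw": 4.5},{"tx": 0,"ty": 0,"tz": 7.9,"rx": 0,"ry": 0,"rz": 0,"claw": 4.5},{"tx": 0,"ty": 0,"tz": 8.2,"rx": 0,"ry": 0,"rz": 0,"claw": 4.5},{"tx": 0,"ty": 0,"tz": 8.3,"rx": 0,"ry": 0,"rz": 0,"claw": 4.5},{"tx": 0,"ty": 0,"tz": 8.35,"rx": 0,"ry": 0,"rz": 0,"claw": 4.5},{"tx": 0,"ty": 0,"tz": 8.4,"rx": 0,"ry": 0,"rz": 0,"claw": 4.5},{"tx": 0,"ty": 0,"tz": 8.4,"rx": 0,"ry": 0,"rz": 0,"claw": 4.5}]'

```text
time: 44.6
eef_pos: [597.1, 88.9, 156.6]
eef_rot: [2.115, 2.32, 0.004]
ft_force: [0.3, -0.1, 0.6]
width: 53.1
gripper_force: 64.0
```

arm_command --targets '[{"tx": 0,"ty": 0,"tz": 0,"rx": 0,"ry": 0,"rz": 0,"claw": 6},{"tx": 0,"ty": 0,"tz": 0,"rx": 0,"ry": 0,"rz": 0,"claw": 8.5},{"tx": 0,"ty": 0,"tz": 0,"rx": 0,"ry": 0,"rz": 0,"claw": 8.5},{"tx": 0,"ty": 0,"tz": 0,"rx": 0,"ry": 0,"rz": 0,"claw": 8.5},{"tx": 0,"ty": 0,"tz": -3,"rx": 0,"ry": 0,"rz": 0,"claw": 8.5},{"tx": 0,"ty": 0,"tz": -7,"rx": 0,"ry": 0,"rz": 0,"claw": 8.5},{"tx": -0.5,"ty": -0.1,"tz": -10,"rx": 0,"ry": 0,"rz": 0,"claw": 8.5},{"tx": -4,"ty": -0.6,"tz": -10,"rx": 0,"ry": 0,"rz": 0,"claw": 8.5},{"tx": -8,"ty": -1.2,"tz": -10,"rx": 0,"ry": 0,"rz": 0,"claw": 8.5},{"tx": -12,"ty": -1.8,"tz": -10,"rx": 0,"ry": 0,"rz": 0,"claw": 8.5}]'

```text
time: 45.43
eef_pos: [589.4, -32.6, 256.3]
eef_rot: [2.112, 2.324, 0.003]
ft_force: [0.5, -0.8, -0.4]
width: 84.9
gripper_force: 0.0
```

arm_command --targets '[{"tx": -36.4,"ty": -5.6,"tz": 0,"rx": 0,"ry": 0,"rz": 0,"claw": 8.5},{"tx": -36.4,"ty": -5.6,"tz": 0,"rx": 0,"ry": 0,"rz": 0,"claw": 8.5},{"tx": -36.4,"ty": -5.6,"tz": 0,"rx": 0,"ry": 0,"rz": 0,"claw": 8.5},{"tx": -36.4,"ty": -5.6,"tz": 0,"rx": 0,"ry": 0,"rz": 0,"claw": 8.5},{"tx": -36.4,"ty": -5.6,"tz": 0,"rx": 0,"ry": 0,"rz": 0,"claw": 8.5},{"tx": -36.4,"ty": -5.6,"tz": 0,"rx": 0,"ry": 0,"rz": 0,"claw": 8.5},{"tx": -36.4,"ty": -5.6,"tz": 0,"rx": 0,"ry": 0,"rz": 0,"claw": 8.5},{"tx": -36.4,"ty": -5.6,"tz": 0,"rx": 0,"ry": 0,"rz": 0,"claw": 8.5},{"tx": -36.4,"ty": -5.6,"tz": 0,"rx": 0,"ry": 0,"rz": 0,"claw": 8.5},{"tx": -36.4,"ty": -5.6,"tz": 0,"rx": 0,"ry": 0,"rz": 0,"claw": 8.5}]'

```text
time: 46.27
eef_pos: [561.9, -410.3, 255.1]
eef_rot: [2.128, 2.308, -0.011]
ft_force: [-1.2, -0.3, 0.5]
width: 84.7
gripper_force: 0.0
```

arm_command --targets '[{"tx": 0,"ty": 0,"tz": 4,"rx": 0,"ry": 0,"rz": 0,"claw": 8.5},{"tx": 0,"ty": 0,"tz": 8,"rx": 0,"ry": 0,"rz": 0,"claw": 8.5},{"tx": 0,"ty": 0,"tz": 12,"rx": 0,"ry": 0,"rz": 0,"claw": 8.5},{"tx": 0,"ty": 0,"tz": 12.5,"rx": 0,"ry": 0,"rz": 0,"claw": 8.5},{"tx": 0,"ty": 0,"tz": 12.5,"rx": 0,"ry": 0,"rz": 0,"claw": 8.5},{"tx": 0,"ty": 0,"tz": 12.5,"rx": 0,"ry": 0,"rz": 0,"claw": 8.5}]'

```text
time: 46.77
eef_pos: [567.6, -400.5, 131.7]
eef_rot: [2.115, 2.321, -0.0]
ft_force: [-0.6, -0.9, 1.0]
width: 84.5
gripper_force: 0.0
```

```bash
python3 tin.py
```

```text
tcp [ 568.4 -401.3  133.1] yaw 95.3
0.8 (np.int64(190), np.int64(318)) sat 10.0 [ 567.9 -401.7    0. ]
0.8 (np.int64(154), np.int64(97)) sat 255.0 [ 328.8 -382.9    0. ]
0.67 (np.int64(90), np.int64(476)) sat 255.0 [ 708.4 -289.6    0. ]
0.64 (np.int64(90), np.int64(48)) sat 255.0 [ 245.4 -308.4    0. ]
top [ 541.1 -517.6] 26.5
top [ 569.6 -400.5] 27.2
```

arm_command --targets '[{"tx": 0,"ty": 0,"tz": 3,"rx": 0,"ry": 0,"rz": 0,"claw": 8.5},{"tx": 0,"ty": 0,"tz": 6,"rx": 0,"ry": 0,"rz": 0,"claw": 8.5},{"tx": 0,"ty": 0,"tz": 9,"rx": 0,"ry": 0,"rz": 0,"claw": 8.5},{"tx": 0,"ty": 0,"tz": 11,"rx": 0,"ry": 0,"rz": 0,"claw": 8.5},{"tx": 0,"ty": 0,"tz": 11.6,"rx": 0,"ry": 0,"rz": 0,"claw": 8.5},{"tx": 0,"ty": 0,"tz": 11.6,"rx": 0,"ry": 0,"rz": 0,"claw": 8.5},{"tx": 0,"ty": 0,"tz": 11.6,"rx": 0,"ry": 0,"rz": 0,"claw": 4.5},{"tx": 0,"ty": 0,"tz": 11.6,"rx": 0,"ry": 0,"rz": 0,"claw": 4.5},{"tx": 0,"ty": 0,"tz": 11.6,"rx": 0,"ry": 0,"rz": 0,"claw": 4.5},{"tx": 0,"ty": 0,"tz": 11.6,"rx": 0,"ry": 0,"rz": 0,"claw": 4.5}]'

```text
time: 47.7
eef_pos: [568.7, -401.5, 17.2]
eef_rot: [2.113, 2.318, 0.001]
ft_force: [-0.1, 0.5, 7.8]
width: 52.6
gripper_force: 63.0
```

arm_command --targets '[{"tx": 0,"ty": 0,"tz": 0,"rx": 0,"ry": 0,"rz": 0,"claw": 4.5},{"tx": 0,"ty": 0,"tz": 0,"rx": 0,"ry": 0,"rz": 0,"claw": 4.5},{"tx": 0,"ty": 0,"tz": -3,"rx": 0,"ry": 0,"rz": 0,"claw": 4.5},{"tx": 0,"ty": 0,"tz": -7,"rx": 0,"ry": 0,"rz": 0,"claw": 4.5},{"tx": 0,"ty": 0,"tz": -11,"rx": 0,"ry": 0,"rz": 0,"claw": 4.5},{"tx": 0,"ty": 0,"tz": -15,"rx": 0,"ry": 0,"rz": 0,"claw": 4.5},{"tx": 0,"ty": 0,"tz": -19,"rx": 0,"ry": 0,"rz": 0,"claw": 4.5},{"tx": 0,"ty": 0,"tz": -22.5,"rx": 0,"ry": 0,"rz": 0,"claw": 4.5},{"tx": 3,"ty": 1,"tz": -22.5,"rx": 0,"ry": 0,"rz": 0,"claw": 4.5},{"tx": 6,"ty": 2,"tz": -22.5,"rx": 0,"ry": 0,"rz": 0,"claw": 4.5}]'

```text
time: 48.53
eef_pos: [581.3, -342.4, 244.3]
eef_rot: [2.118, 2.309, 0.001]
ft_force: [1.8, 0.9, -2.3]
width: 53.3
gripper_force: 63.5
```

arm_command --targets '[{"tx": 3.6,"ty": 0.5,"tz": 0,"rx": 0,"ry": 0,"rz": 0,"claw": 4.5},{"tx": 7.2,"ty": 1,"tz": 0,"rx": 0,"ry": 0,"rz": 0,"claw": 4.5},{"tx": 10.8,"ty": 1.5,"tz": 0,"rx": 0,"ry": 0,"rz": 0,"claw": 4.5},{"tx": 14.4,"ty": 2,"tz": 0,"rx": 0,"ry": 0,"rz": 0,"claw": 4.5},{"tx": 18,"ty": 2.6,"tz": 0,"rx": 0,"ry": 0,"rz": 0,"claw": 4.5},{"tx": 21.6,"ty": 3.2,"tz": 0,"rx": 0,"ry": 0,"rz": 0,"claw": 4.5},{"tx": 25.2,"ty": 3.8,"tz": 0,"rx": 0,"ry": 0,"rz": 0,"claw": 4.5},{"tx": 28.8,"ty": 4.4,"tz": 0,"rx": 0,"ry": 0,"rz": 0,"claw": 4.5},{"tx": 32.4,"ty": 5,"tz": 0,"rx": 0,"ry": 0,"rz": 0,"claw": 4.5},{"tx": 35.5,"ty": 5.4,"tz": 0,"rx": 0,"ry": 0,"rz": 0,"claw": 4.5}]'

```text
time: 49.37
eef_pos: [602.3, 23.1, 240.1]
eef_rot: [2.115, 2.323, 0.003]
ft_force: [1.0, 0.6, -1.3]
width: 53.2
gripper_force: 63.5
```

arm_command --targets '[{"tx": 0,"ty": 0,"tz": 0,"rx": 0,"ry": 0,"rz": 0,"claw": 4.5},{"tx": 0,"ty": 0,"tz": 0,"rx": 0,"ry": 0,"rz": 0,"claw": 4.5},{"tx": 0,"ty": 0,"tz": 0,"rx": 0,"ry": 0,"rz": 0,"claw": 4.5},{"tx": 0,"ty": 0,"tz": 0,"rx": 0,"ry": 0,"rz": 0,"claw": 4.5},{"tx": 0,"ty": 0,"tz": 0,"rx": 0,"ry": 0,"rz": 0,"claw": 4.5}]'

```text
time: 49.78
eef_pos: [602.2, 17.8, 239.5]
eef_rot: [2.12, 2.318, -0.0]
ft_force: [-0.1, -0.8, -1.7]
width: 53.2
gripper_force: 63.5
```

```bash
python3 -c "
from h import *
delta(602,23,156.5,95.3)"
```

```text
tx 0.52 ty 0.02 tz 8.30 rx 0.0 ry 0.0 rz -0.2
```

arm_command --targets '[{"tx": 0.4,"ty": 0,"tz": 3,"rx": 0,"ry": 0,"rz": 0,"claw": 4.5},{"tx": 0.4,"ty": 0,"tz": 6,"rx": 0,"ry": 0,"rz": 0,"claw": 4.5},{"tx": 0.4,"ty": 0,"tz": 7.2,"rx": 0,"ry": 0,"rz": 0,"claw": 4.5},{"tx": 0.4,"ty": 0,"tz": 7.8,"rx": 0,"ry": 0,"rz": 0,"claw": 4.5},{"tx": 0.4,"ty": 0,"tz": 8.1,"rx": 0,"ry": 0,"rz": 0,"claw": 4.5},{"tx": 0.4,"ty": 0,"tz": 8.2,"rx": 0,"ry": 0,"rz": 0,"claw": 4.5},{"tx": 0.4,"ty": 0,"tz": 8.3,"rx": 0,"ry": 0,"rz": 0,"claw": 4.5},{"tx": 0.4,"ty": 0,"tz": 8.3,"rx": 0,"ry": 0,"rz": 0,"claw": 4.5},{"tx": 0.4,"ty": 0,"tz": 8.3,"rx": 0,"ry": 0,"rz": 0,"claw": 4.5}]'

```text
time: 50.53
eef_pos: [602.7, 24.0, 157.3]
eef_rot: [2.116, 2.321, 0.002]
ft_force: [0.8, 0.4, -1.9]
width: 52.8
gripper_force: 63.5
```

arm_command --targets '[{"tx": 0,"ty": 0,"tz": 0.1,"rx": 0,"ry": 0,"rz": 0,"claw": 4.5},{"tx": 0,"ty": 0,"tz": 0.1,"rx": 0,"ry": 0,"rz": 0,"claw": 4.5},{"tx": 0,"ty": 0,"tz": 0.1,"rx": 0,"ry": 0,"rz": 0,"claw": 6},{"tx": 0,"ty": 0,"tz": 0.1,"rx": 0,"ry": 0,"rz": 0,"claw": 8.5},{"tx": 0,"ty": 0,"tz": 0.1,"rx": 0,"ry": 0,"rz": 0,"claw": 8.5},{"tx": 0,"ty": 0,"tz": 0.1,"rx": 0,"ry": 0,"rz": 0,"claw": 8.5},{"tx": 0,"ty": 0,"tz": -3,"rx": 0,"ry": 0,"rz": 0,"claw": 8.5},{"tx": 0,"ty": 0,"tz": -7,"rx": 0,"ry": 0,"rz": 0,"claw": 8.5},{"tx": 0,"ty": 0,"tz": -10,"rx": 0,"ry": 0,"rz": 0,"claw": 8.5},{"tx": -4,"ty": -2,"tz": -10,"rx": 0,"ry": 0,"rz": 0,"claw": 8.5}]'

```text
time: 51.37
eef_pos: [593.3, -5.3, 262.7]
eef_rot: [2.098, 2.331, 0.02]
ft_force: [1.9, 0.8, -0.0]
width: 85.2
gripper_force: 0.0
```

arm_command --targets '[{"tx": -30,"ty": -14,"tz": 0,"rx": 0,"ry": 0,"rz": 0,"claw": 8.5},{"tx": -30,"ty": -14,"tz": 0,"rx": 0,"ry": 0,"rz": 0,"claw": 8.5},{"tx": -30,"ty": -14,"tz": 0,"rx": 0,"ry": 0,"rz": 0,"claw": 8.5},{"tx": -30,"ty": -14,"tz": 0,"rx": 0,"ry": 0,"rz": 0,"claw": 8.5},{"tx": -30,"ty": -14,"tz": 0,"rx": 0,"ry": 0,"rz": 0,"claw": 8.5},{"tx": -30,"ty": -14,"tz": 0,"rx": 0,"ry": 0,"rz": 0,"claw": 8.5},{"tx": -30,"ty": -14,"tz": 0,"rx": 0,"ry": 0,"rz": 0,"claw": 8.5},{"tx": -30,"ty": -14,"tz": 0,"rx": 0,"ry": 0,"rz": 0,"claw": 8.5},{"tx": -30,"ty": -14,"tz": 0,"rx": 0,"ry": 0,"rz": 0,"claw": 8.5}]'

```text
time: 52.12
eef_pos: [469.4, -336.4, 257.0]
eef_rot: [2.129, 2.306, -0.008]
ft_force: [-0.4, -1.0, 0.2]
width: 85.0
gripper_force: 0.0
```

```bash
python3 - <<'E'
from h import *
t=img('top');e=img('side')
cv2.imwrite('pics/fin.png',np.hstack([cv2.resize(t['image'][80:260,140:360],None,fx=1.8,fy=2.2),cv2.resize(e['image'][70:250,230:450],None,fx=1.8,fy=2.2)]))
board(t,140,(18,60,200),(30,140,255))
E
```

```text
blob 198.5 [array([603.1, -11.2]), array([58.5, 32.2]), np.float64(1.2)] (296, 138, 14, 24)
blob 114.5 [array([ 911. , -174.6]), array([134.5,   7.7]), np.float64(0.1)] (367, 10, 4, 50)
blob 23.0 [array([607.3, 199.1]), array([15.3, 12.3]), np.float64(2.7)] (215, 143, 6, 7)
```

View pics/fin.png

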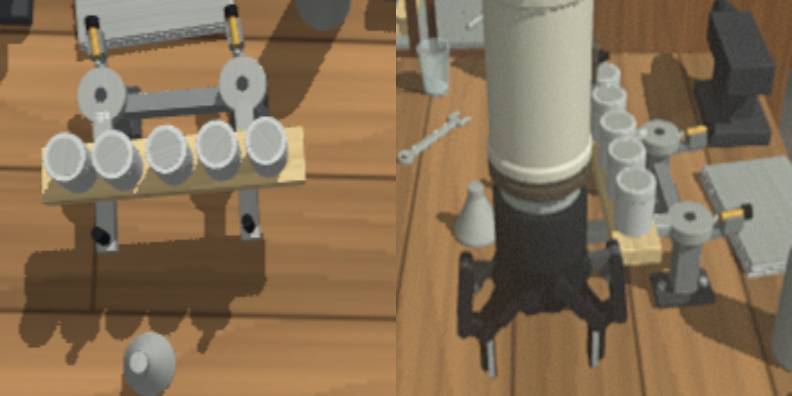

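The final view shows all five tins upright in a row along the board, the board past both arms (knobs at crop (101,237) and (250,222)), and the funnel not moved. Handing in.

```bash
python3 -c "
from h import *
print(job.close_job())"
```

```text
the job is handed in; nothing more can be done
None
```

I handed the job in at about 52 s: both arms are swung out to their stops, the board lies across them and past both, and all five grey tins stand upright in a row along it; the disc, cone and yellow look-alikes were not touched. The board was knocked aside once during the run, so I re-centred it before loading the tins.

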